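# Hang the washed dipper measures over the drip tray

## Task

First slide the drip tray along its runners fully home to its stop under the parking end of the hanging rail. Then hook every dipper measure standing on the counter (three or four of them) onto the open end of the rail and slide it along under the guard bar, past the black ring mark, so that all of them end up hanging freely and at rest on the parking part of the rail with the tray still home below. Leave the other things on the counter where they are.

Things in the scene. Friction and masses are not known exactly. Their poses are not given: they have to be found in the camera images.
- rail: Fixed hanging rail stand. Origin: centre of the underside of its dark base plate (150 mm in x, 410 in y, 8 thick). Round steel rail, 12 mm diameter, along own y, axis 205 mm above the counter straight over the origin. End posts (16 mm in x, 12 in y) centred at own y -194 and +194 mm, tops 217 and 239 mm up. The parking end is the +y one.
- rail_guard (a point): Free tip of the guard bar (8 mm diameter, 11 mm ball at the tip), 229 mm up, straight above the mark. The bar runs above the rail from here to the +y post, leaving a seated hook 7 mm of headroom: there hooks cannot be lifted on or off, only slid in lengthwise.
- rail_open (a point): Middle of the open end of the rail, on its axis: 58 mm from the -y post's inner face and 58 mm from the mark. No guard bar here: hook things on here. Site axes as the stand's.
- rail_mark (a point): The mark, on the rail's axis at own y = -72 mm of the stand: a black ring round the rail. The parking part lies on its +y side. Site axes as the stand's.
- rail_end (a point): Point on the rail's axis at the inner face of the post at the parking end, 260 mm from the mark. Four dippers, 54 mm wide each, fit between mark and post; hanging dippers may touch and push one another along.
- tray (a joint): Drip tray on runners under the rail, slides along the stand's own +y; in m: 0 at its stop under the open end, 0.140 at its stop under the parking end. Takes about 2 N and stays where left. Tray 110 mm wide, 230 long, rim 32 mm above the counter.
- tray_grip (a point): Handle of the drip tray: a square black upright post, 14 x 14 mm, from 22 to 76 mm above the counter, on the robot's side of the tray, 78 mm from the rail's plane. This point is on its axis, 62 mm up.
- dipper0: Steel dipper measure (may be absent), ~0.16 kg, standing on the counter: round flat cup, 54 mm diameter, 45 high, with an upright strap handle ending in a rigid hook open downwards, 160 mm high in all. Origin: centre of the cup's underside, own z up. Handle on the own -x side, straight from 78 mm up; the hook's free lip on the own +x side. The rail goes through the hook along own y.
- dipper0_hook (a point): Where the rail's axis lies when this hook hangs seated: 147 mm above the cup's underside, midway between its two straight legs (22 mm wide in own y, outer faces 32 mm apart in own x, gap 22 mm; lip's leg from 35 mm below to 3 mm above this point; roof-shaped top 13 mm above). Good grasp: 11 mm below it, across both outer faces. On from the robot's side: lip first, over the rail, cup under it.
- dipper1: Steel dipper measure (may be absent), ~0.16 kg, standing on the counter: round flat cup, 54 mm diameter, 45 high, with an upright strap handle ending in a rigid hook open downwards, 160 mm high in all. Origin: centre of the cup's underside, own z up. Handle on the own -x side, straight from 78 mm up; the hook's free lip on the own +x side. The rail goes through the hook along own y.
- dipper1_hook (a point): Where the rail's axis lies when this hook hangs seated: 147 mm above the cup's underside, midway between its two straight legs (22 mm wide in own y, outer faces 32 mm apart in own x, gap 22 mm; lip's leg from 35 mm below to 3 mm above this point; roof-shaped top 13 mm above). Good grasp: 11 mm below it, across both outer faces. On from the robot's side: lip first, over the rail, cup under it.
- dipper2: Steel dipper measure (may be absent), ~0.16 kg, standing on the counter: round flat cup, 54 mm diameter, 45 high, with an upright strap handle ending in a rigid hook open downwards, 160 mm high in all. Origin: centre of the cup's underside, own z up. Handle on the own -x side, straight from 78 mm up; the hook's free lip on the own +x side. The rail goes through the hook along own y.
- dipper2_hook (a point): Where the rail's axis lies when this hook hangs seated: 147 mm above the cup's underside, midway between its two straight legs (22 mm wide in own y, outer faces 32 mm apart in own x, gap 22 mm; lip's leg from 35 mm below to 3 mm above this point; roof-shaped top 13 mm above). Good grasp: 11 mm below it, across both outer faces. On from the robot's side: lip first, over the rail, cup under it.
- dipper3: Steel dipper measure (may be absent), ~0.16 kg, standing on the counter: round flat cup, 54 mm diameter, 45 high, with an upright strap handle ending in a rigid hook open downwards, 160 mm high in all. Origin: centre of the cup's underside, own z up. Handle on the own -x side, straight from 78 mm up; the hook's free lip on the own +x side. The rail goes through the hook along own y.
- dipper3_hook (a point): Where the rail's axis lies when this hook hangs seated: 147 mm above the cup's underside, midway between its two straight legs (22 mm wide in own y, outer faces 32 mm apart in own x, gap 22 mm; lip's leg from 35 mm below to 3 mm above this point; roof-shaped top 13 mm above). Good grasp: 11 mm below it, across both outer faces. On from the robot's side: lip first, over the rail, cup under it.
- spoon: Bystander, to be left alone: bar spoon, 150 mm, lying; origin about its middle, on the counter.
- shaker: Bystander, to be left alone: steel shaker, 42 mm diameter, 78 high; origin at the centre of its underside.
- tamper: Bystander, to be left alone: tamper, 44 mm diameter, 82 high; origin at the centre of its underside.
- jar: Bystander, to be left alone: amber jar, 80 mm diameter, 110 high; origin at the centre of its underside.
- syrup: Bystander, to be left alone: syrup bottle, 64 mm diameter, 200 high; origin at the centre of its underside.
- saucers: Bystander, to be left alone: stack of saucers, 140 mm diameter, 34 high; origin at the centre of its underside.
- pot: Bystander, to be left alone: white pot, 90 mm diameter, 80 high; origin at the centre of its underside.
Mind the look-alikes: they are no part of the job. Leave any yellow look-alike of the dipper0 alone.

How it is judged:
By the outcome, as a careful person would: the job done as asked, in the order asked, and still so for the second after the job is handed in, with the robot touching nothing.
Of dipper0, dipper1, dipper2, dipper3 only 3 to 4 are there at a start; the rules pass over those that are not, and their reading is None.
At some moment in a run one of dipper0, dipper1, dipper2, dipper3 may be knocked a few centimetres aside while the robot is not near it.
Once in a run the grip may slacken for a moment while it holds something.
It also fails if it takes over 210 s, if anything falls off the work surface, if the arm or the gripper's body presses on something with over 40 N, if the wrist force passes 120 N, or if a joint passes its speed limit or range.

## Robot

A 6-joint arm with a two-finger parallel gripper is mounted at the origin on the work surface. World frame = base frame: x ahead of the robot, y to its left, z up, the work surface at z = 0. Lengths are in m, angles in rad, forces in N, time in s.
With the tool pointing down it reaches from about 0.3 to 0.825 m from the base axis. Payload 5.4 kg.
Tool frame: the origin (TCP) lies between the finger pads; the fingertips stand 11 mm ahead of it and the grasp point (between the pads) lies 8 mm behind it (manip.nose_length is the distance from the TCP to the fingertips, in m); z points along the fingers, y is the direction in which the jaws open and shut (so a half turn about z gives the same grasp; the last joint's range is limited). The gripper opens to 92 mm and grips with 3 to 60 N. Pads are 20 mm wide; open, the fingers measure 128 mm over their backs; the gripper's body (75 mm by 189 mm) begins 69 mm behind the grasp point.
Start: joints at [-1.376, 0.158, 1.597, -0, 1.386, -0.21], TCP at [0.226, -0.529, 0.226] pointing down, gripper open.
Joint ranges: [-2.91, 2.91], [-0.94, 2.29], [0.18, 2.7], [-1.29, 4.43], [0.17, 2.64], [-3, 3]. Speed limits (rad/s): [2.57, 2.57, 3.14, 3.14, 3.14, 3.14].

## Interface

Orientations are given as a rotation vector (axis times angle).
In Python, from bench import readout, cams, manip gives the robot as it stands.
- The arm moves only by the tool carry_out, never from a script. Its argument "plan" is a list of rows, each a list of 7 numbers: the shift along the tool's x, y, z in units of 40 mm (1.0 is 40 mm), then the turn, a rotation vector about the tool's x, y, z in units of 6 degrees (1.0 is 6 degrees), then the opening, from 0 (shut) to 1 (fully open). In form: [[tx, ty, tz, ax, ay, az, claw], ...]. A call has 1 to 8 rows; each row shifts and turns the commanded pose from where the row before left it, along the tool's axes as they then stand; what a row does not reach is not made up. A row lasts 1/12 s, in which the tool goes at most 41.7 mm and 7.16 degrees, less where a joint would pass 70% of its speed; a pose out of reach is approached as far as the arm can. A call is refused whole if a number of a shift passes 1 or a number of a turn 1, either way. A call with a gripper value outside its range is refused whole. The fingers move at their own pace and stop on an object; "grip_force" is the grip in N (left out, the last holds). Time passes only in rows, so rows that do not move let the fingers close. It gives the time, the measured TCP pose, the force and the opening at its end, in the units of the state.
- readout.get_state(): the state, without advancing time (a new reading comes with each control period).
- cams.snapshot(name): name is "scene" or "top"; returns a dict with "image" (480x640x3 uint8, red, green, blue), "fx", "fy", "cx", "cy" (pixels), "rvec" (rotation vector, rad) and "tvec" (3), from world to camera coordinates, as OpenCV has them. Camera axes: x right, y down, z forward; pixel columns grow to the right and rows downward; lengths in m; the calibration is good to about 2 mm. A picture is of the moment at which its call begins. There is no depth.
- manip.finish_job(): hands the job in, once; it reports no verdict.
The state is a dict: "time_s": time; "joints": joint angles; "joint_vel": joint speeds; "joint_efforts": joint torques, N m; "eef_pos": TCP position; "ee_rot": TCP orientation; "wrist_force": force on the tool from outside, world axes, zero at the start; "wrist_torque": the same for the moment, N m; "opening": finger opening in m.
Only numpy, scipy, OpenCV 4.12 (cv2) and the standard library are available. Lean on these libraries where they do the work, as an engineer would, in place of code of your own. Each camera call takes 0.05 s, during which the arm holds its last target.

## Working session

There is one attempt and no reset: what is moved stays moved. The work goes in short steps, Python scripts to look and compute and a tool call to move; the robot and the scene stay as the last step left them, time stands still between calls to the robot, and variables do not carry over. Pictures are saved under pics/ and viewed, and the job is handed in when it is done.

Besides the shell and the picture viewer there is one more tool, called after "Emit:" by a JSON object that holds its "op" and its "data", one argument or row to a line. carry_out: Moves the arm, as the interface text tells. Its arguments: {"type":"object","properties":{"plan":{"type":"array","items":{"type":"array","items":{"type":"number"}}},"grip_force":{"type":"number"}},"required":["plan"]}

```bash
ls; mkdir -p pics; python3 - <<'E'
from bench import readout,cams,manip
import cv2
print(readout.get_state())
for n in("scene","top"):
    s=cams.snapshot(n); cv2.imwrite(f"pics/{n}0.png",s["image"][:,:,::-1]); print({k:v for k,v in s.items() if k!="image"})
E
```

```text
pics
{'time_s': 0.0, 'joints': array([-1.37609278e+00,  1.59041994e-01,  1.59819889e+00, -2.76546350e-05,
        1.38623861e+00, -2.10086295e-01]), 'joint_vel': array([ 0.00182611,  0.00095833, -0.00053083, -0.00017225,  0.00060728,
        0.00085299]), 'joint_efforts': array([-3.82663702e-04, -3.85561538e+01, -3.22111309e+01,  7.00060395e-02,
        3.77088203e-02, -1.31609618e-04]), 'eef_pos': array([ 0.22630933, -0.52793032,  0.22463959]), 'ee_rot': array([-3.07561629e+00, -6.31138739e-01,  1.98856138e-05]), 'wrist_force': array([ 0.51642678, -0.26553587, -1.06673108]), 'wrist_torque': array([-0.01092491, -0.00610031,  0.05552968]), 'opening': 0.09173967891360142}
{'fx': 544.8485385338809, 'fy': 544.8485385338809, 'cx': 321.51927177854606, 'cy': 237.46872439440168, 'rvec': array([ 2.12522473,  0.80374437, -0.37632465]), 'tvec': array([-0.38155119, -0.08853673,  1.66508285])}
{'fx': 617.4895211495636, 'fy': 617.4895211495636, 'cx': 320.21278852065615, 'cy': 238.82472151829646, 'rvec': array([ 2.11968315, -2.11529396,  0.20067164]), 'tvec': array([0.01537373, 0.51561564, 1.89386136])}
```

View pics/scene0.png

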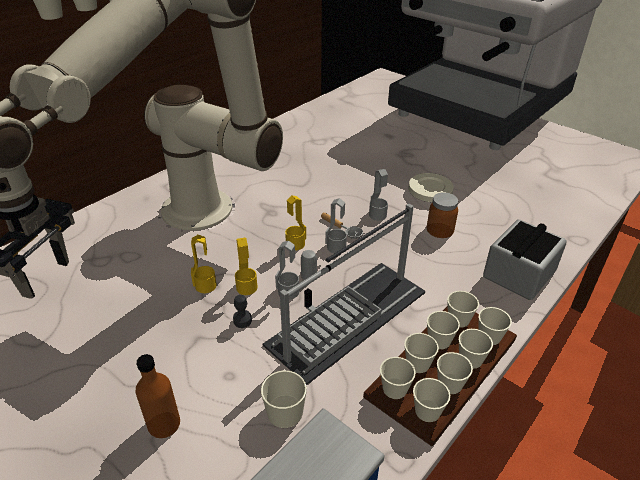

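View pics/top0.png

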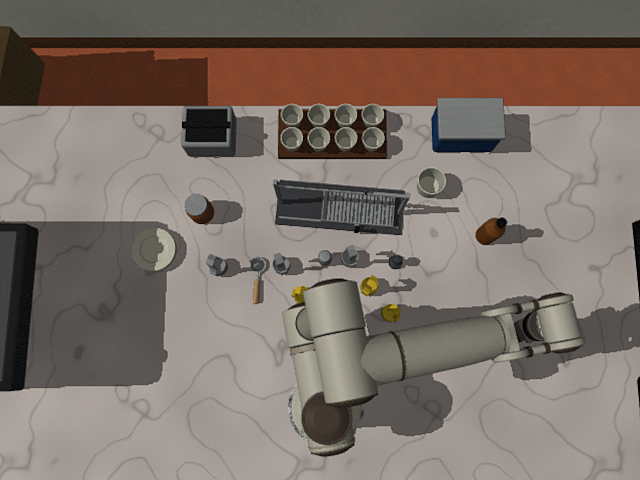

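```bash
cat > h.py <<'E'
import numpy as np,cv2
from bench import readout,cams,manip
from scipy.spatial.transform import Rotation as R
def snap(n): return cams.snapshot(n)
def ray(s,u,v):
    M=R.from_rotvec(s["rvec"]).as_matrix(); c=-M.T@s["tvec"]
    d=M.T@np.array([(u-s["cx"])/s["fx"],(v-s["cy"])/s["fy"],1]); return c,d/np.linalg.norm(d)
def onz(s,u,v,z):
    c,d=ray(s,u,v); return c+d*(z-c[2])/d[2]
def tri(s1,p1,s2,p2):
    A=np.zeros((3,3));b=np.zeros(3);rs=[ray(s1,*p1),ray(s2,*p2)]
    for c,d in rs:
        P=np.eye(3)-np.outer(d,d);A+=P;b+=P@c
    x=np.linalg.solve(A,b); return x,[np.linalg.norm((np.eye(3)-np.outer(d,d))@(x-c)) for c,d in rs]
def proj(s,p):
    return cv2.projectPoints(np.array(p,float).reshape(-1,3),s["rvec"],s["tvec"],np.array([[s["fx"],0,s["cx"]],[0,s["fy"],s["cy"]],[0,0,1]]),None)[0][:,0]
def crop(s,box,k,name):
    u0,v0,u1,v1=box; im=cv2.resize(s["image"][v0:v1,u0:u1,::-1],None,fx=k,fy=k,interpolation=cv2.INTER_CUBIC)
    # ruler ticks
    for u in range(u0-u0%10+10,u1,10):
        cv2.line(im,((u-u0)*k,0),((u-u0)*k,8),(0,0,255),1)
        if u%20==0: cv2.putText(im,str(u),((u-u0)*k,20),0,.4,(0,0,255),1)
    for v in range(v0-v0%10+10,v1,10):
        cv2.line(im,(0,(v-v0)*k),(8,(v-v0)*k),(0,0,255),1)
        if v%20==0: cv2.putText(im,str(v),(10,(v-v0)*k),0,.4,(0,0,255),1)
    cv2.imwrite("pics/"+name,im)
E
python3 - <<'E'
from h import *
t=snap("top");s=snap("scene")
crop(t,(190,170,420,330),3,"t1.png");crop(s,(180,160,440,360),3,"s1.png")
E
```

```text
(no output)
```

View pics/t1.png

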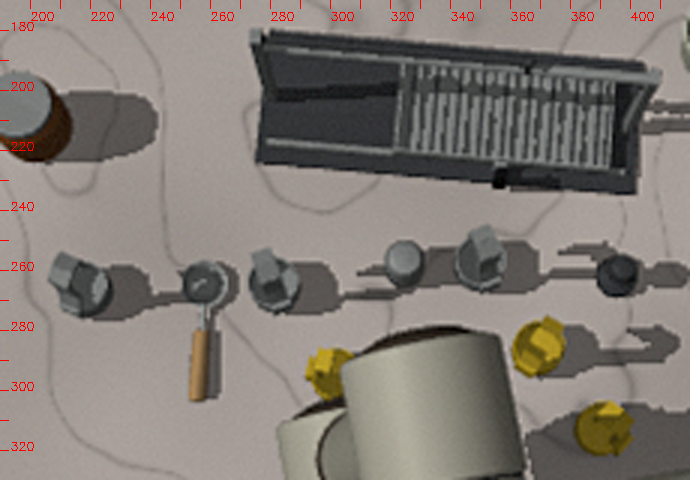

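View pics/s1.png

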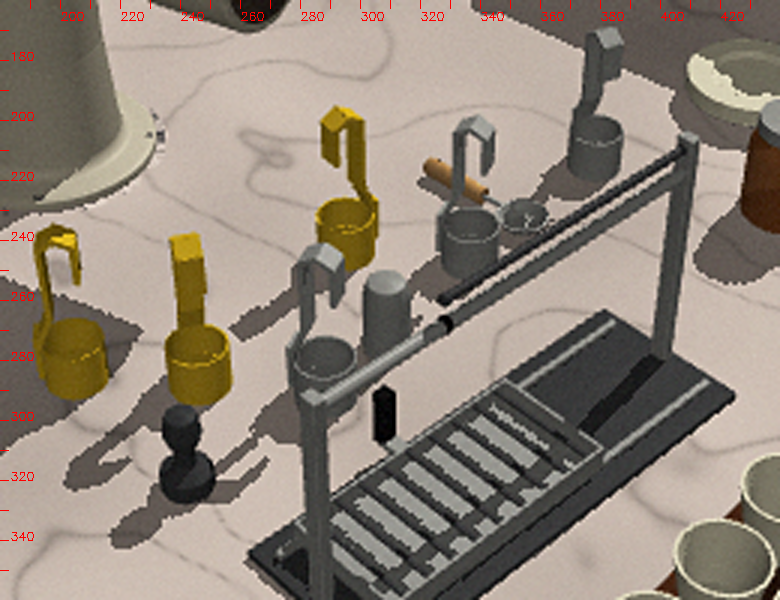

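```bash
python3 - <<'E'
from h import *
t=snap("top");s=snap("scene")
f=lambda p,b:(b[0]+p[0]/3,b[1]+p[1]/3)
T=lambda x,y:f((x,y),(190,170));S=lambda x,y:f((x,y),(180,160))
a=onz(t,*T(258,161),.008);b=onz(t,*T(634,193),.008);print("base front top",a,b,np.linalg.norm(a-b))
a2=onz(s,*S(604,310),.008);b2=onz(s,*S(248,553),.008);c2=onz(s,*S(735,396),.008);print("scene",a2,b2,c2,np.linalg.norm(a2-b2),np.linalg.norm(a2-c2))
print("post tri -", tri(t,T(652,76),s,S(314,397)));print("post +", tri(t,T(260,36),s,S(690,140)))
print("mark top",onz(t,*T(527,70),.205),"mark scene",onz(s,*S(440,326),.205),"gt",onz(s,*S(443,300),.229))
print("handle", tri(t,T(499,178),s,S(384,393)))
# dippers: roof tops and cups
for n,tt,ss in(("A",(62,270),(604,40)),("B",(264,262),(474,128)),("C",(486,243),(319,255))): print(n,tri(t,T(*tt),s,S(*ss)))
for n,(u,v) in (("A",(88,288)),("B",(275,287)),("C",(480,266))): print(n,"cup rim",onz(t,*T(u,v),.045))
for n,(u,v) in (("A",(597,132)),("B",(469,226)),("C",(325,357))): print(n,"cup rim sc",onz(s,*S(u,v),.045))
E
```

```text
base front top [0.57358259 0.15978736 0.008     ] [ 0.53901454 -0.2445511   0.008     ] 0.4058134323353314
scene [0.57745727 0.16322745 0.008     ] [ 0.54146681 -0.2424876   0.008     ] [0.72510812 0.14808739 0.008     ] 0.40730825931091164 0.14842505361536684
post tri - (array([ 0.61368985, -0.23687033,  0.21527905]), [np.float64(0.0014279508153333495), np.float64(0.0014279508153334155)])
post + (array([0.64873345, 0.14393826, 0.23730195]), [np.float64(0.003180139826564169), np.float64(0.0031801398265640162)])
mark top [ 0.6214349  -0.11736659  0.205     ] mark scene [ 0.62343623 -0.11868356  0.205     ] gt [ 0.62460887 -0.11736573  0.229     ]
handle (array([ 0.54372703, -0.0946382 ,  0.07004535]), [np.float64(0.0024181124840463595), np.float64(0.0024181124840462857)])
A (array([0.43239224, 0.34164144, 0.14728394]), [np.float64(0.0006525314454942161), np.float64(0.0006525314454941253)])
B (array([0.43939838, 0.140912  , 0.15331434]), [np.float64(0.00016599920293325764), np.float64(0.0001659992029333528)])
C (array([ 0.45984197, -0.07695582,  0.15409179]), [np.float64(0.0019346545154528974), np.float64(0.001934654515452808)])
A cup rim [0.42934253 0.3322145  0.045     ]
B cup rim [0.43075375 0.1369395  0.045     ]
C cup rim [ 0.45332748 -0.07711208  0.045     ]
A cup rim sc [0.43716326 0.33776511 0.045     ]
B cup rim sc [0.4389951  0.13904661 0.045     ]
C cup rim sc [ 0.46242565 -0.07479134  0.045     ]
```

```bash
python3 - <<'E'
from h import *
t=snap("top");s=snap("scene")
crop(t,(200,240,370,290),4,"t2.png")
M=R.from_rotvec(t["rvec"]).as_matrix();print("topcam",-M.T@t["tvec"])
M=R.from_rotvec(s["rvec"]).as_matrix();print("scenecam",-M.T@s["tvec"])
a=[cv2.resize(x,(390,480),interpolation=cv2.INTER_CUBIC) for x in (s["image"][160:230,360:417,::-1],s["image"][190:260,315:372,::-1])]
cv2.imwrite("pics/s2.png",np.hstack(a))
crop(s,(262,235,322,305),8,"s3.png")
E
```

```text
topcam [0.14129783 0.00677219 1.95775273]
scenecam [ 1.17487376 -0.77399048  0.97289842]
```

View pics/t2.png

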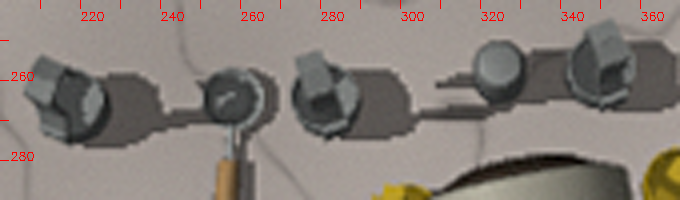

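View pics/s2.png

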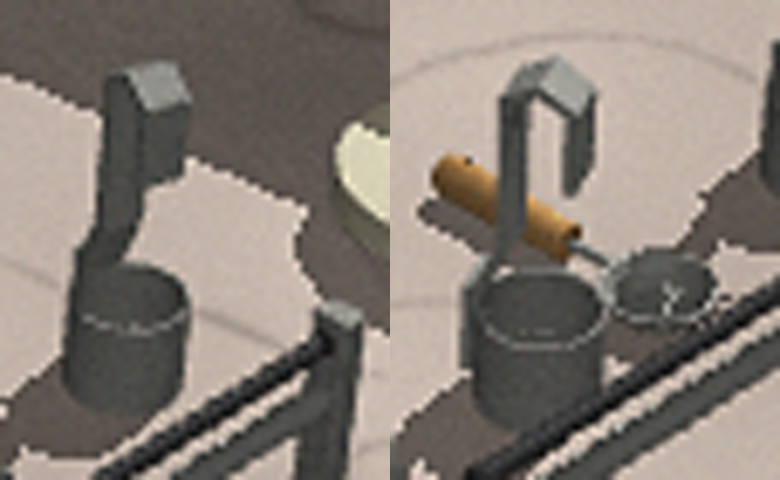

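View pics/s3.png

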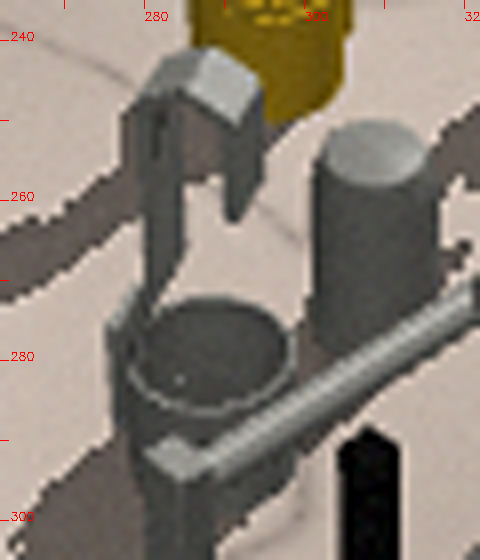

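```bash
python3 - <<'E'
from h import *
t=snap("top");s=snap("scene")
b=[crop(s,x,16,f"k{i}.png") for i,x in enumerate([(368,162,396,192),(330,194,358,224),(272,236,302,266)])]
cv2.imwrite("pics/k.png",np.hstack([cv2.resize(cv2.imread(f"pics/k{i}.png"),(266,285)) if 0 else cv2.imread(f"pics/k{i}.png")[:480,:448] for i in range(2)])[:, :800])
b=[crop(t,x,14,f"q{i}.png") for i,x in enumerate([(202,250,232,280),(270,250,296,280),(338,242,366,272)])]
cv2.imwrite("pics/q.png",cv2.resize(np.hstack([cv2.imread(f"pics/q{i}.png")[:420,:364] for i in range(2)]),None,fx=1,fy=1))
E
```

```text
(no output)
```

View pics/k0.png

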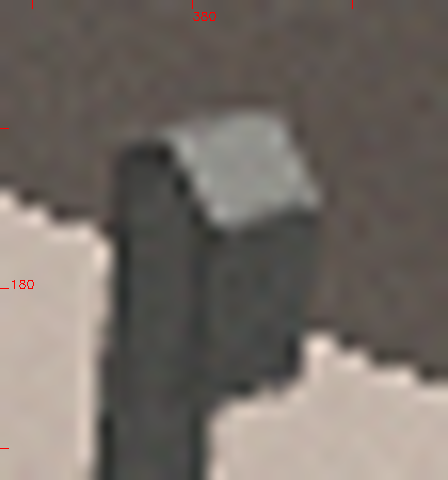

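View pics/k1.png

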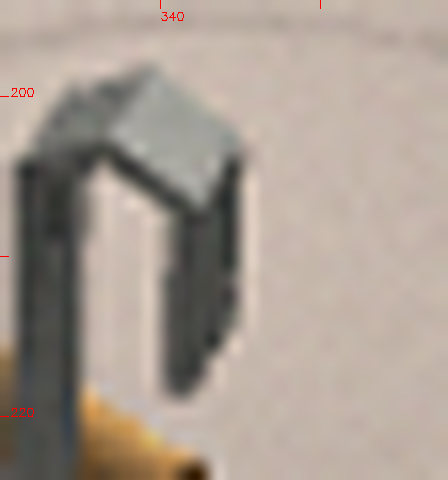

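View pics/k2.png

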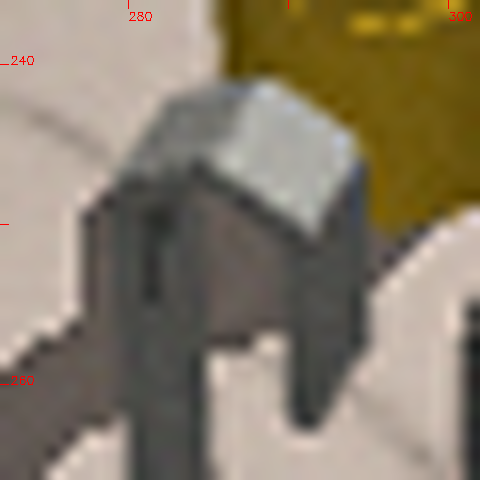

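View pics/q.png

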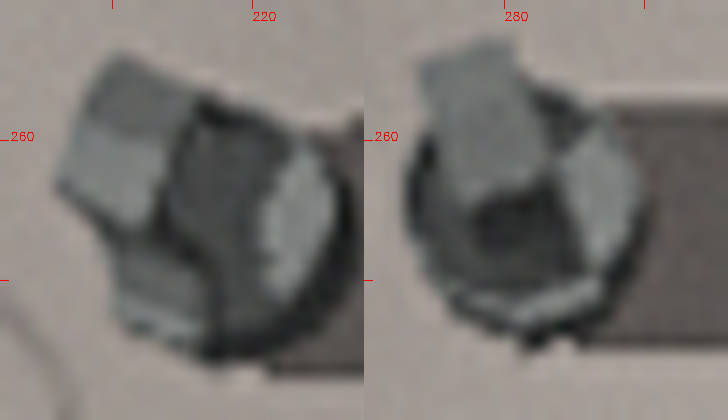

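View pics/q2.png

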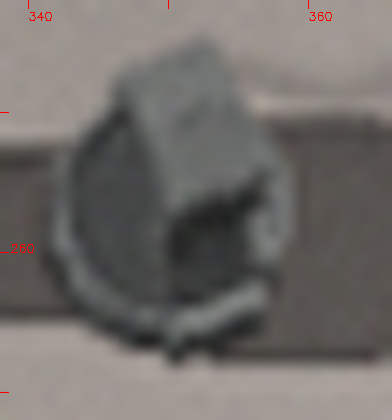

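```bash
cat > yaw.py <<'E'
from h import *
t=snap("top");s=snap("scene")
def sc(off,k,p): return (off[0]+p[0]/k-.0,off[1]+p[1]/k)
D={"A":((368,162),[(170,140),(275,108),(215,228),(320,200)]),"B":((330,194),[(108,140),(152,68),(205,207),(240,150)]),"C":((272,236),[(200,160),(270,82),(310,235),(360,150)])}
for n,(o,p) in D.items():
    r=[onz(s,*sc(o,16,q),z) for q,z in zip(p,(.16,.16,.150,.150))]
    rm=(r[0]+r[1])/2; yv=r[1]-r[0]; xv=(r[2]+r[3])/2-rm; yv2=r[3]-r[2]
    a=lambda v:np.degrees(np.arctan2(v[1],v[0]))
    print(n,"hook",rm,"y ang-90",a(yv)-90,a(yv2)-90,np.linalg.norm(yv),np.linalg.norm(yv2),"x",a(xv),np.linalg.norm(xv[:2]))
D={"A":((202,250),[(55,185),(140,230),(205,100),(120,50)]),"B":((270,250),[(105,190),(180,190) ,(150,40),(55,70)]),"C":((338,242),[(168,212),(262,180),(210,42),(120,80)])}
D["B"]=((270,250),[(462-364,205),(550-364,170),(512-364,40),(418-364,68)])
for n,(o,p) in D.items():
    r=[onz(t,*sc(o,14,q),.150) for q in p]; a=lambda v:np.degrees(np.arctan2(v[1],v[0]))
    xv=(r[2]+r[3]-r[0]-r[1])/2; yv=(r[0]+r[3]-r[1]-r[2])/2
    print(n,sum(r)/4,"x",a(xv),np.linalg.norm(xv),"y-90",a(yv)-90,np.linalg.norm(yv))
E
python3 yaw.py
```

```text
A hook [0.43401043 0.34166767 0.16      ] y ang-90 -19.4160964593044 -22.7410129910008 0.022466520018473768 0.021627902977665762 x -20.15621683639199 0.0157171362918291
B hook [0.43938237 0.14144854 0.16      ] y ang-90 20.840865292505697 20.137655482723062 0.022068719837455075 0.01736356354430328 x 17.293956787859102 0.016658025013164622
C hook [ 0.46301033 -0.07595965  0.16      ] y ang-90 13.96794927378383 22.758391891664687 0.020518951484076134 0.02075727069589237 x 24.891273604576288 0.015258115637301884
A [0.4312211  0.33883352 0.15      ] x -24.139110217710034 0.03116111127371611 y-90 -28.902253652249144 0.02101028159258841
B [0.43597208 0.13896906 0.15      ] x 17.694762179468125 0.030044069245516152 y-90 19.492734426392403 0.020346310071869992
C [ 0.45876092 -0.07732323  0.15      ] x 19.683126773611047 0.030868212254347226 y-90 21.15739775371499 0.02098830913499529
```

```bash
cat > go.py <<'E'
import sys
from h import *
st=readout.get_state()
p=st["eef_pos"];M=R.from_rotvec(st["ee_rot"]).as_matrix()
th=np.degrees(np.arctan2(M[1,1],M[0,1]))
def rel(x,y,z,thd,p=p,th=th):
    d=(thd-th+180)%360-180
    c,s_=np.cos(np.radians(thd)),np.sin(np.radians(thd))
    e=np.array([x,y,z])-p
    return np.round([-d/6, (-s_*e[0]+c*e[1])/.04,(c*e[0]+s_*e[1])/.04,-e[2]/.04],2)
if __name__=="__main__":
    print("t",round(st["time_s"],2),"pos",p.round(4),"th",round(th,2),"tilt",np.degrees(np.arccos(-M[2,2])).round(2),"F",st["wrist_force"].round(1),"open",round(st["opening"],4),"q",st["joints"].round(2))
    if len(sys.argv)>4: print("turn az, then tx ty tz:",rel(*map(float,sys.argv[1:5])))
E
python3 go.py .546 -.095 .28 -95
```

```text
t 0.6 pos [ 0.2264 -0.5285  0.2256] th -66.8 tilt 0.0 F [ 0.2  0.7 -0.5] open 0.0918 q [-1.38  0.16  1.6   0.    1.39 -0.21]
turn az, then tx ty tz: [  4.7    7.01 -11.49  -1.36]
```

Emit:
{"op": "carry_out", "data": {
  "plan": [
    [0,0,-0.4,0,0,0.94,1],
    [0,0,-0.4,0,0,0.94,1],
    [0,0,-0.3,0,0,0.94,1],
    [0,0,-0.3,0,0,0.94,1],
    [0,0,0,0,0,0.94,1],
    [0.5,-0.82,0,0,0,0,1],
    [0.5,-0.82,0,0,0,0,1],
    [0.5,-0.82,0,0,0,0,1]
  ]
}}

```text
time_s: 1.27
eef_pos: [0.2951, -0.4348, 0.2816]
ee_rot: [-3.138, 0.14, -0.0]
wrist_force: [-0.6, -0.3, 0.6]
opening: 0.0921
```

Emit:
{"op": "carry_out", "data": {
  "plan": [
    [0.5,-0.82,0,0,0,0,1],
    [0.5,-0.82,0,0,0,0,1],
    [0.5,-0.82,0,0,0,0,1],
    [0.5,-0.82,0,0,0,0,1],
    [0.5,-0.82,0,0,0,0,1],
    [0.5,-0.82,0,0,0,0,1],
    [0.5,-0.82,0,0,0,0,1],
    [0.5,-0.82,0,0,0,0,1]
  ]
}}

```text
time_s: 1.93
eef_pos: [0.4779, -0.1866, 0.2819]
ee_rot: [3.138, -0.137, 0.001]
wrist_force: [0.5, 0.4, 0.5]
opening: 0.0917
```

```bash
python3 go.py .546 -.095 .28 -95; python3 - <<'E'
from h import *
t=snap("top");s=snap("scene")
crop(t,(190,170,420,330),3,"t4.png");crop(s,(180,100,440,360),3,"s4.png")
E
```

```text
t 1.93 pos [ 0.4779 -0.1866  0.2819] th -95.01 tilt 0.04 F [0.5 0.4 0.5] open 0.0917 q [-0.61 -0.04  1.69 -0.    1.49  1.05]
turn az, then tx ty tz: [-0.    1.5  -2.43  0.05]
```

View pics/s4.png

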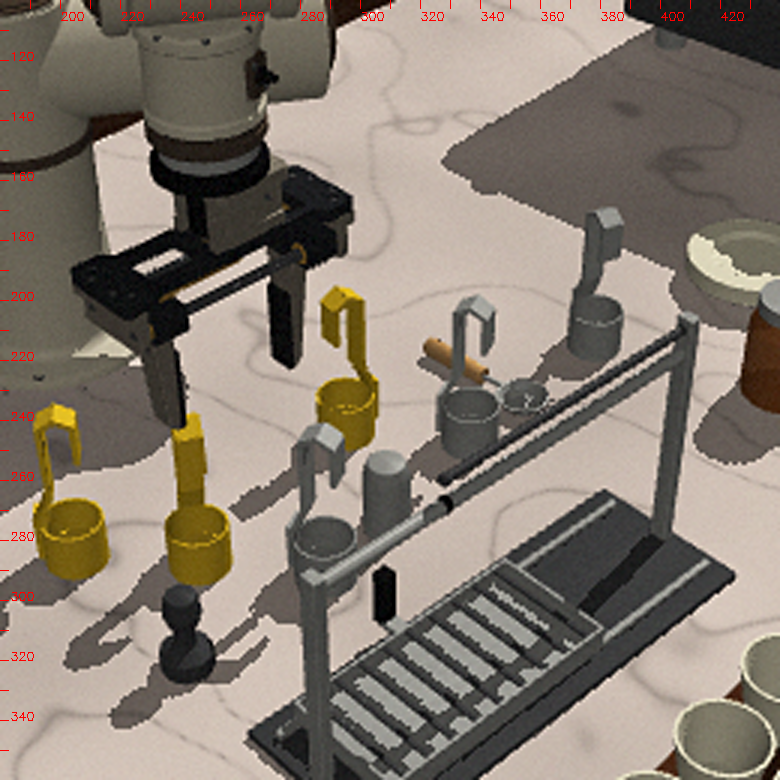

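Emit:
{"op": "carry_out", "data": {
  "plan": [
    [0.5,-0.81,0,0,0,0,1],
    [0.5,-0.81,0,0,0,0,1],
    [0.5,-0.81,0,0,0,0,1],
    [0,0,0.9,0,0,0,1],
    [0,0,0.9,0,0,0,1],
    [0,0,0.9,0,0,0,1],
    [0,0,0.9,0,0,0,1]
  ]
}}

```text
time_s: 2.62
eef_pos: [0.5452, -0.0974, 0.1363]
ee_rot: [3.138, -0.137, 0.001]
wrist_force: [0.9, -0.3, -0.6]
opening: 0.0918
```

```bash
python3 go.py .546 -.095 .056 -95; python3 - <<'E'
from h import *
t=snap("top");s=snap("scene")
crop(t,(240,150,440,300),4,"t5.png");crop(s,(220,170,420,340),4,"s5.png")
E
```

```text
t 2.62 pos [ 0.5452 -0.0974  0.1363] th -95.0 tilt 0.05 F [ 0.9 -0.3 -0.6] open 0.0918 q [-0.39  0.19  1.75 -0.    1.21  1.26]
turn az, then tx ty tz: [-0.    0.02 -0.06  2.01]
```

View pics/s5.png

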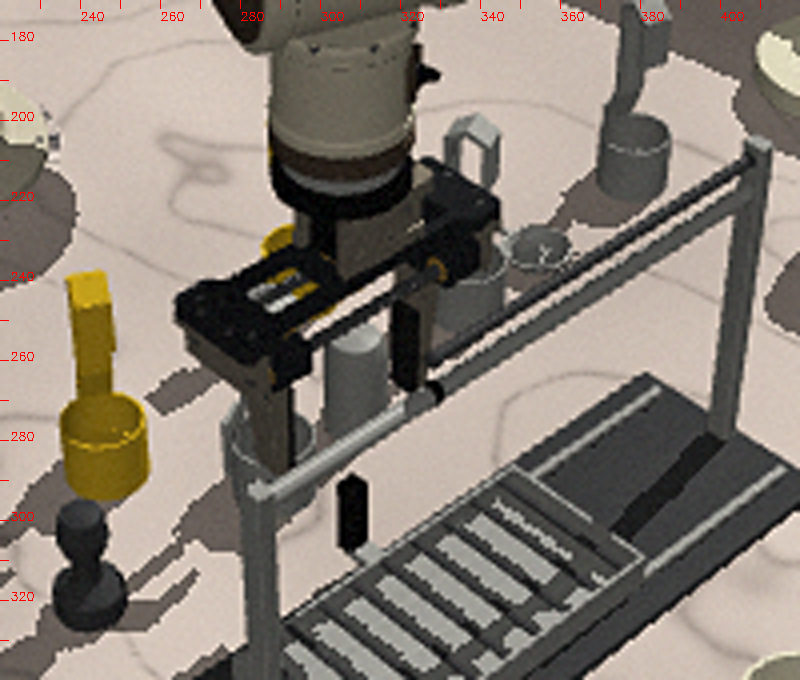

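View pics/t5.png

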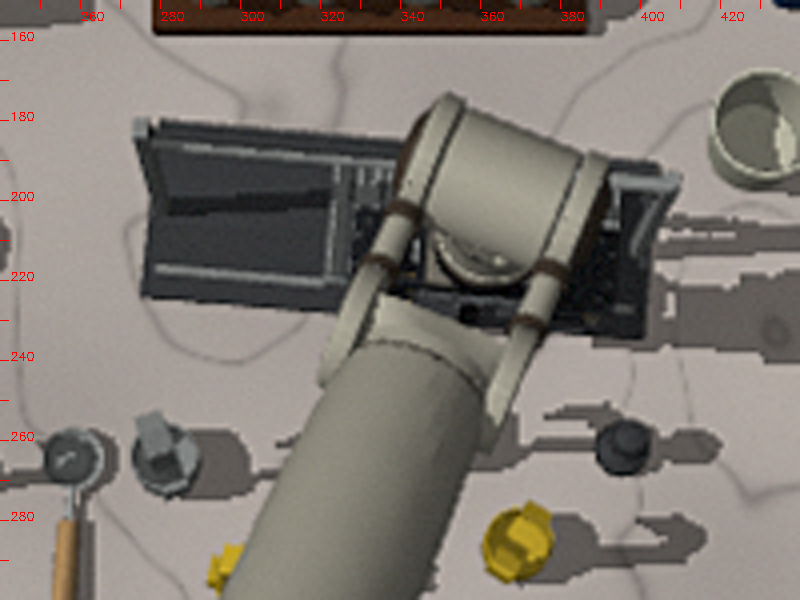

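Emit:
{"op": "carry_out", "data": {
  "plan": [
    [0,-0.06,0.5,0,0,0,1],
    [0,0,0.5,0,0,0,1],
    [0,0,0.5,0,0,0,1],
    [0,0,0.5,0,0,0,1],
    [0,0,0,0,0,0,0.1],
    [0,0,0,0,0,0,0.1],
    [0,0,0,0,0,0,0.1],
    [0,0,0,0,0,0,0.1]
  ],
  "grip_force": 15
}}

```text
time_s: 3.38
eef_pos: [0.5473, -0.0952, 0.0602]
ee_rot: [3.137, -0.137, 0.006]
wrist_force: [-0.6, 0.3, 0.2]
opening: 0.0677
```

Emit:
{"op": "carry_out", "data": {
  "plan": [
    [0,0,0,0,0,0,0],
    [0,0,0,0,0,0,0],
    [0,0,0,0,0,0,0],
    [0,0,0,0,0,0,0]
  ],
  "grip_force": 15
}}

```text
time_s: 3.72
eef_pos: [0.5457, -0.0944, 0.058]
ee_rot: [3.138, -0.137, 0.001]
wrist_force: [-0.6, -0.2, -0.1]
opening: 0.0406
```

Closing is about 80 mm/s; a few more rows.

Emit:
{"op": "carry_out", "data": {
  "plan": [
    [0,0,0,0,0,0,0],
    [0,0,0,0,0,0,0],
    [0,0,0,0,0,0,0],
    [0,0,0,0,0,0,0],
    [0,0,0,0,0,0,0],
    [0,0,0,0,0,0,0]
  ]
}}

```text
time_s: 4.22
eef_pos: [0.5455, -0.0945, 0.0575]
ee_rot: [3.138, -0.137, -0.0]
wrist_force: [0.2, -1.3, 0.0]
opening: 0.0143
```

Emit:
{"op": "carry_out", "data": {
  "plan": [
    [0,-0.3,0,0,0,0,0],
    [0,-0.4,0,0,0,0,0],
    [0,-0.4,0,0,0,0,0],
    [0,-0.4,0,0,0,0,0],
    [0,-0.4,0,0,0,0,0],
    [0,-0.4,0,0,0,0,0],
    [0,-0.4,0,0,0,0,0],
    [0,-0.4,0,0,0,0,0]
  ]
}}

```text
time_s: 4.88
eef_pos: [0.5564, 0.0297, 0.0576]
ee_rot: [3.138, -0.137, 0.0]
wrist_force: [0.6, -3.2, -1.4]
opening: 0.0138
```

Emit:
{"op": "carry_out", "data": {
  "plan": [
    [0,-0.2,0,0,0,0,0],
    [0,-0.1,0,0,0,0,0],
    [0,-0.03,0,0,0,0,0],
    [0,-0.03,0,0,0,0,0],
    [0,0,0,0,0,0,0]
  ]
}}

```text
time_s: 5.3
eef_pos: [0.557, 0.0364, 0.0574]
ee_rot: [3.125, -0.134, -0.003]
wrist_force: [-4.7, -30.6, -1.0]
opening: 0.0215
```

```bash
python3 go.py .5577 .0455 .0575 -95
```

```text
t 5.3 pos [0.557  0.0364 0.0574] th -94.9 tilt 0.78 F [ -4.7 -30.6  -1. ] open 0.0215 q [-0.14  0.31  1.77 -0.02  1.06  1.52]
turn az, then tx ty tz: [ 0.02 -0.   -0.23 -0.  ]
```

Emit:
{"op": "carry_out", "data": {
  "plan": [
    [0,0.1,0,0,0,0,0.5],
    [0,0,0,0,0,0,0.5],
    [0,0,0,0,0,0,0.5],
    [0,0,0,0,0,0,0.5]
  ]
}}

```text
time_s: 5.63
eef_pos: [0.5572, 0.0403, 0.0576]
ee_rot: [-3.138, 0.137, -0.0]
wrist_force: [0.2, 0.4, -0.4]
opening: 0.045
```

```bash
python3 go.py .5577 .0455 .0575 -95;python3 - <<'E'
from h import *
t=snap("top");s=snap("scene")
crop(t,(240,150,440,300),4,"t6.png");crop(s,(250,170,450,340),4,"s6.png")
E
```

```text
t 5.63 pos [0.5572 0.0403 0.0576] th -94.99 tilt 0.04 F [ 0.2  0.4 -0.4] open 0.045 q [-0.14  0.31  1.78  0.    1.06  1.51]
turn az, then tx ty tz: [ 0.    0.   -0.13  0.  ]
```

View pics/s6.png

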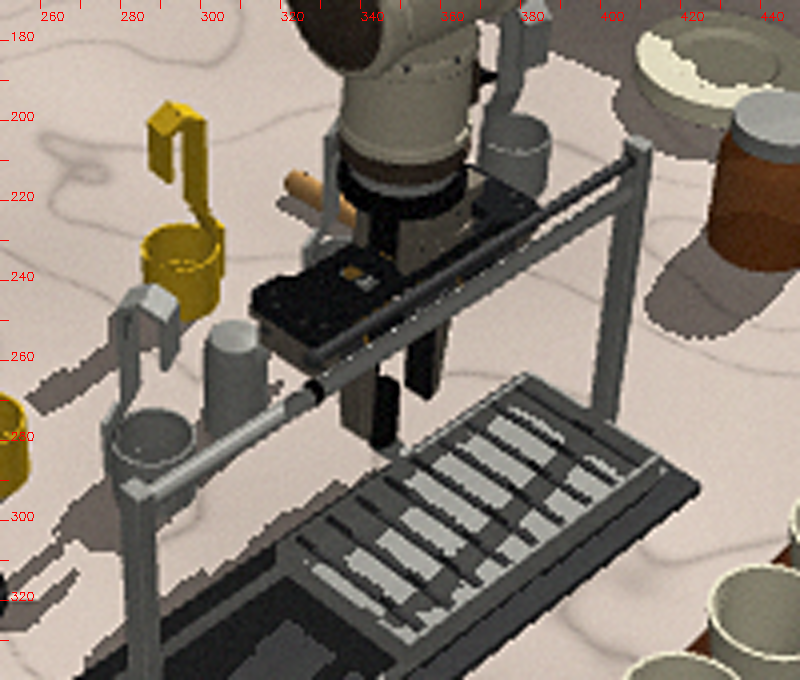

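View pics/t6.png

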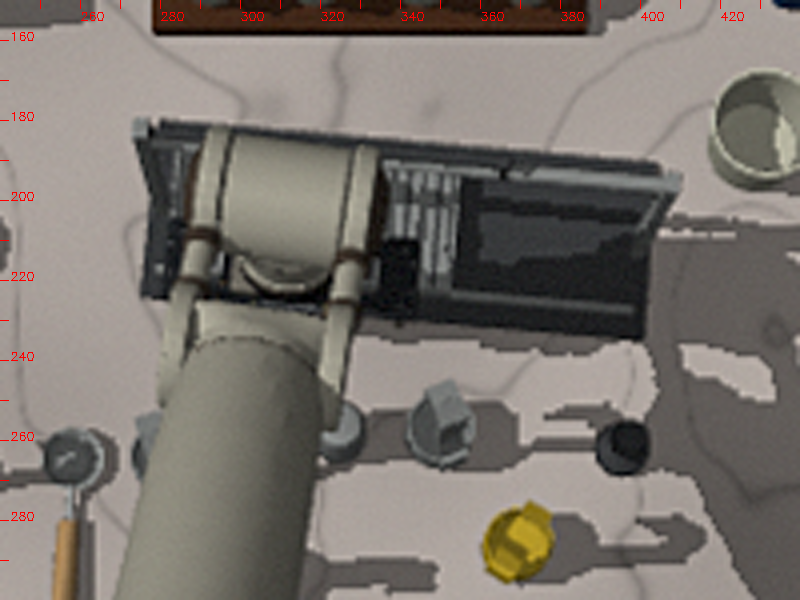

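```bash
python3 - <<'E'
from h import *
s=snap("scene")
a=onz(s,220+642/4,170+553/4,.032);b=onz(s,250+662/4,170+457/4,.032);print(a,b,np.linalg.norm(a-b))
a=onz(s,220+520/4,170+468/4,.032);b=onz(s,250+530/4,170+377/4,.032);print(a,b,np.linalg.norm(a-b))
print(onz(s,250+384/4,170+382/4,.076))
E
```

```text
[0.68712395 0.00754655 0.032     ] [0.70335575 0.1328194  0.032     ] 0.1263200662385934
[0.58703324 0.01596101 0.032     ] [0.59674546 0.13901632 0.032     ] 0.12343798207176636
[0.5589172  0.03220138 0.076     ]
```

Emit:
{"op": "carry_out", "data": {
  "plan": [
    [0,-0.15,0,0,0,0,0.5],
    [0,-0.1,0,0,0,0,0.5],
    [0,-0.05,0,0,0,0,0.5],
    [0,0,0,0,0,0,0.5]
  ]
}}

```text
time_s: 6.12
eef_pos: [0.558, 0.0486, 0.0575]
ee_rot: [3.132, -0.134, -0.002]
wrist_force: [-2.6, -13.4, 0.4]
opening: 0.0457
```

Emit:
{"op": "carry_out", "data": {
  "plan": [
    [0,0.2,0,0,0,0,0.6],
    [0,0.1,0,0,0,0,0.8],
    [0,0,-0.5,0,0,0,1],
    [0,0,-1,0,0,0,1],
    [0,0,-1,0,0,0,1],
    [0,0,-1,0,0,0,1],
    [0,0,-1,0,0,0,1],
    [0,0,-1,0,0,0,1]
  ]
}}

```text
time_s: 6.78
eef_pos: [0.5569, 0.0402, 0.2797]
ee_rot: [-3.138, 0.137, -0.001]
wrist_force: [1.4, -0.5, -0.5]
opening: 0.0917
```

```bash
python3 go.py .461 -.0767 .25 21
```

```text
t 6.78 pos [0.5569 0.0402 0.2797] th -94.98 tilt 0.05 F [ 1.4 -0.5 -0.5] open 0.0917 q [-0.14  0.08  1.57  0.    1.49  1.51]
turn az, then tx ty tz: [-19.33  -1.87  -3.28   0.74]
```

Emit:
{"op": "carry_out", "data": {
  "plan": [
    [0,0,0,0,0,-1,1],
    [0,0,0,0,0,-1,1],
    [0,0,0,0,0,-1,1],
    [0,0,0,0,0,-1,1],
    [0,0,0,0,0,-1,1],
    [0,0,0,0,0,-1,1],
    [0,0,0,0,0,-1,1],
    [0,0,0,0,0,-1,1]
  ]
}}

```text
time_s: 7.45
eef_pos: [0.5572, 0.0401, 0.2776]
ee_rot: [-2.919, -1.159, -0.0]
wrist_force: [0.3, -0.3, -0.1]
opening: 0.0919
```

Emit:
{"op": "carry_out", "data": {
  "plan": [
    [0,0,0,0,0,-1,1],
    [0,0,0,0,0,-1,1],
    [0,0,0,0,0,-1,1],
    [0,0,0,0,0,-1,1],
    [0,0,0,0,0,-1,1],
    [0,0,0,0,0,-1,1],
    [0,0,0,0,0,-1,1],
    [0,0,0,0,0,-1,1]
  ]
}}

```text
time_s: 8.12
eef_pos: [0.5572, 0.0401, 0.2776]
ee_rot: [-2.195, -2.246, -0.001]
wrist_force: [1.2, 0.4, -0.2]
opening: 0.0916
```

Emit:
{"op": "carry_out", "data": {
  "plan": [
    [0,0,0,0,0,-1,1],
    [0,0,0,0,0,-1,1],
    [0,0,0,0,0,-1,1],
    [0,0,0,0,0,-0.33,1],
    [-0.47,-0.82,0.2,0,0,0,1],
    [-0.47,-0.82,0.2,0,0,0,1],
    [-0.47,-0.82,0.2,0,0,0,1]
  ]
}}

```text
time_s: 8.7
eef_pos: [0.4848, -0.0483, 0.2533]
ee_rot: [1.777, 2.591, 0.001]
wrist_force: [0.7, -1.0, -0.4]
opening: 0.092
```

```bash
python3 go.py .461 -.0767 .25 21; python3 - <<'E'
from h import *
t=snap("top");s=snap("scene")
crop(t,(190,170,440,330),3,"t7.png");crop(s,(220,130,440,340),3,"s7.png")
E
```

```text
t 8.7 pos [ 0.4848 -0.0483  0.2533] th 21.1 tilt 0.04 F [ 0.7 -1.  -0.4] open 0.092 q [-0.35 -0.09  1.8   0.    1.43 -0.72]
turn az, then tx ty tz: [ 0.02 -0.45 -0.81  0.08]
```

View pics/s7.png

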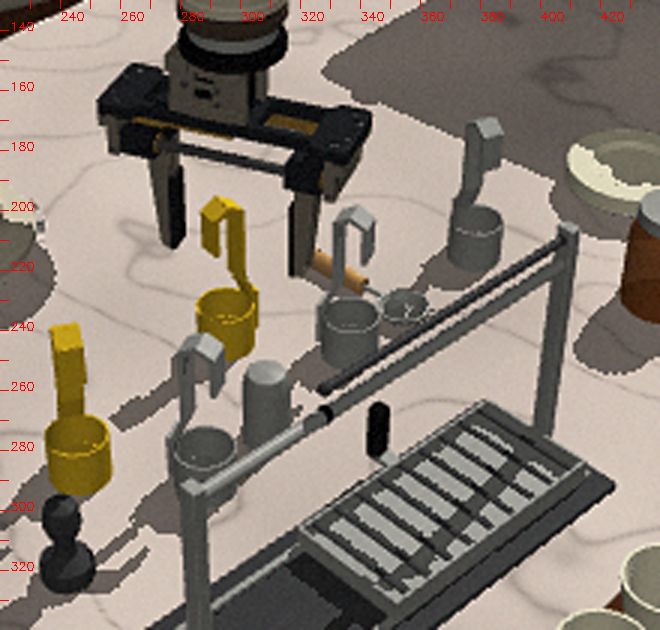

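```bash
python3 - <<'E'
from h import *
t=snap("top")
for p in((545,335),(606,415),(330,372)): print(onz(t,190+p[0]/3,170+p[1]/3,.15), onz(t,190+p[0]/3,170+p[1]/3,.1))
E
python3 go.py .461 -.0767 .128 21
```

```text
[ 0.36778079 -0.13577835  0.15      ] [ 0.37404501 -0.13972111  0.1       ]
[ 0.28967736 -0.19401949  0.15      ] [ 0.29378133 -0.19957311  0.1       ]
[0.33100936 0.07479523 0.15      ] [0.33625652 0.07667665 0.1       ]
t 8.85 pos [ 0.4842 -0.0491  0.2528] th 20.79 tilt 0.09 F [0.3 0.1 0.5] open 0.0916 q [-0.35 -0.09  1.8   0.    1.44 -0.71]
turn az, then tx ty tz: [-0.04 -0.44 -0.79  3.12]
```

Emit:
{"op": "carry_out", "data": {
  "plan": [
    [-0.44,-0.79,0,0,0,0,0.8],
    [0,0,0.7,0,0,0,0.8],
    [0,0,0.8,0,0,0,0.8],
    [0,0,0.8,0,0,0,0.8],
    [0,0,0.4,0,0,0,0.8],
    [0,0,0.2,0,0,0,0.8],
    [0,0,0.2,0,0,0,0.8],
    [0,0,0,0,0,0,0.8]
  ],
  "grip_force": 20
}}

```text
time_s: 9.52
eef_pos: [0.4627, -0.0754, 0.1292]
ee_rot: [-1.779, -2.589, -0.0]
wrist_force: [-0.7, 0.5, 0.0]
opening: 0.0738
```

```bash
python3 go.py .461 -.0767 .128 21; python3 - <<'E'
from h import *
s=snap("scene")
crop(s,(240,170,360,310),5,"s8.png")
E
```

```text
t 9.52 pos [ 0.4627 -0.0754  0.1292] th 21.02 tilt 0.04 F [-0.7  0.5  0. ] open 0.0738 q [-0.42 -0.02  1.98  0.    1.18 -0.79]
turn az, then tx ty tz: [ 0.   -0.01 -0.05  0.03]
```

View pics/s8.png

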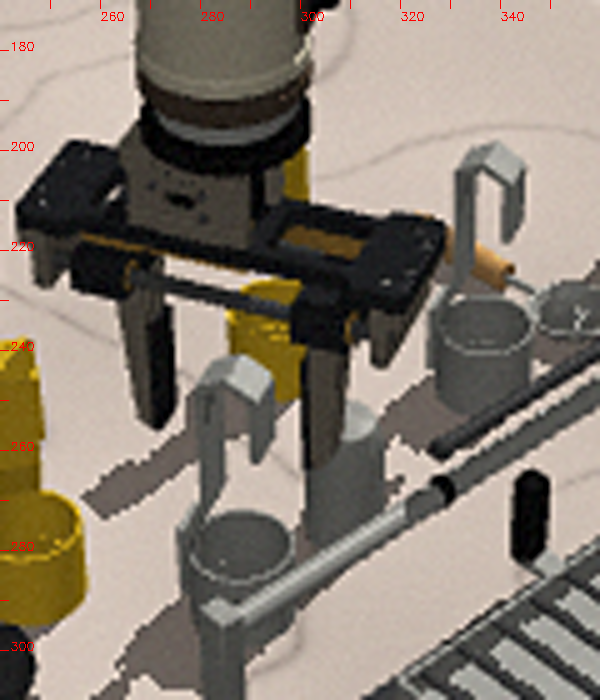

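```bash
python3 - <<'E'
from h import *
s=snap("scene");st=readout.get_state();p=st["eef_pos"];M=R.from_rotvec(st["ee_rot"]).as_matrix()
o=st["opening"]/2
for n,q in (("tipR near",[-.01,o,.011]),("tipR far",[.01,o,.011]),("tipL near",[-.01,-o,.011]),("tipL far",[.01,-o,.011]),("tcp",[0,0,0])):
    uv=proj(s,p+M@np.array(q))[0];print(n,uv,((uv-[240,170])*5).round())
E
```

```text
tipR near [299.94107068 262.74117286] [300. 464.]
tipR far [303.0666151  257.59658883] [315. 438.]
tipL near [271.68465159 255.66063471] [158. 428.]
tipL far [275.07787219 250.67038673] [175. 403.]
tcp [287.19860735 253.12469685] [236. 416.]
```

Emit:
{"op": "carry_out", "data": {
  "plan": [
    [0,0,0,0,0,0,0.2],
    [0,0,0,0,0,0,0.2],
    [0,0,0,0,0,0,0.2],
    [0,0,0,0,0,0,0.2],
    [0,0,0,0,0,0,0.2],
    [0,0,0,0,0,0,0.2],
    [0,0,0,0,0,0,0.2],
    [0,0,0,0,0,0,0.2]
  ],
  "grip_force": 20
}}

```text
time_s: 10.28
eef_pos: [0.4623, -0.0761, 0.1296]
ee_rot: [-1.78, -2.588, 0.0]
wrist_force: [-0.4, 0.2, 0.7]
opening: 0.0316
```

Emit:
{"op": "carry_out", "data": {
  "plan": [
    [0,0,-0.2,0,0,0,0.2],
    [0,0,-0.4,0,0,0,0.2],
    [0,0,-0.6,0,0,0,0.2],
    [0,0,-0.6,0,0,0,0.2],
    [0,0,-0.6,0,0,0,0.2],
    [0,0,-0.4,0,0,0,0.2],
    [0,0,-0.15,0,0,0,0.2]
  ],
  "grip_force": 30
}}

```text
time_s: 10.87
eef_pos: [0.4636, -0.0766, 0.251]
ee_rot: [1.777, 2.585, 0.002]
wrist_force: [0.9, 0.4, -2.6]
opening: 0.032
```

Emit:
{"op": "carry_out", "data": {
  "plan": [
    [0,0,0,0,0,0.8,0.2],
    [0,0,0,0,0,0.9,0.2],
    [0,0,0,0,0,0.9,0.2],
    [0,0,0,0,0,0.9,0.2],
    [0,0,0,0,0,0.83,0.2],
    [0,0,0,0,0,0,0.2]
  ]
}}

```text
time_s: 11.37
eef_pos: [0.4619, -0.0758, 0.2468]
ee_rot: [-2.317, -2.119, 0.001]
wrist_force: [0.7, -0.3, -1.8]
opening: 0.032
```

```bash
python3 go.py .53 -.168 .247 -5; python3 - <<'E'
from h import *
s=snap("scene")
crop(s,(220,130,420,330),4,"s9.png")
E
```

```text
t 11.37 pos [ 0.4619 -0.0758  0.2468] th -5.13 tilt 0.1 F [ 0.7 -0.3 -1.8] open 0.032 q [-0.42 -0.14  1.86  0.    1.43 -0.33]
turn az, then tx ty tz: [-0.02 -2.15  1.9  -0.01]
```

View pics/s9.png

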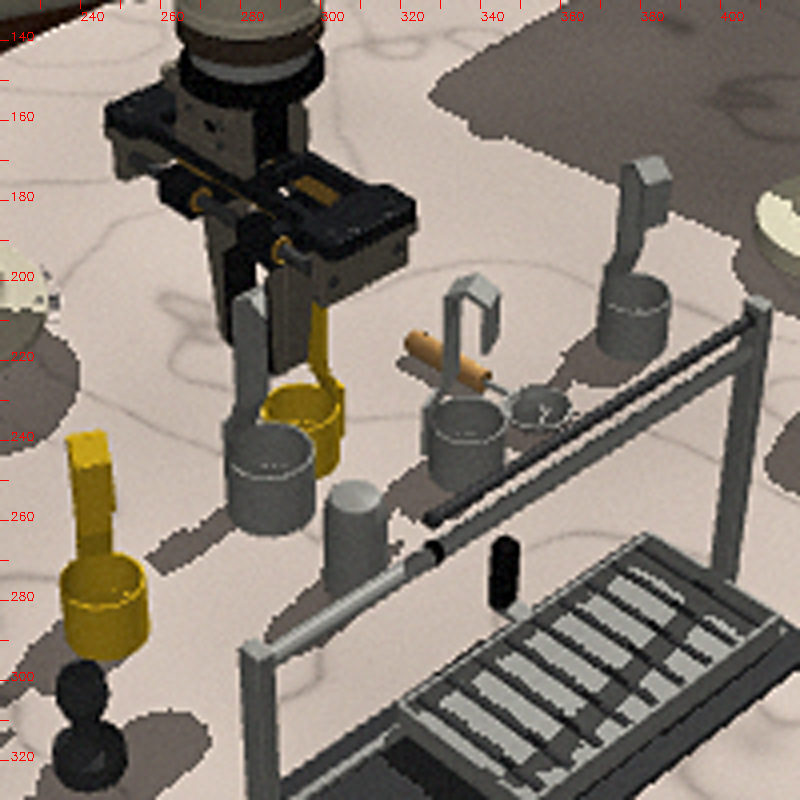

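```bash
python3 - <<'E'
from h import *
s=snap("scene");p=readout.get_state()["eef_pos"]
for z in(.117+.045,.117,.277):
    print(((proj(s,[p[0],p[1],z])[0]-[220,130])*4).round())
E
```

```text
[266. 451.]
[268. 509.]
[259. 290.]
```

Emit:
{"op": "carry_out", "data": {
  "plan": [
    [-0.3,0.26,0,0,0,0,0.2],
    [-0.5,0.44,0,0,0,0,0.2],
    [-0.5,0.44,0,0,0,0,0.2],
    [-0.5,0.44,0,0,0,0,0.2],
    [-0.35,0.32,0,0,0,0,0.2],
    [0,0,0,0,0,0,0.2]
  ]
}}

```text
time_s: 11.97
eef_pos: [0.5317, -0.1711, 0.2469]
ee_rot: [2.316, 2.122, -0.001]
wrist_force: [-0.2, -0.7, -2.3]
opening: 0.032
```

```bash
python3 go.py .6195 -.176 .247 -5
```

```text
t 11.97 pos [ 0.5317 -0.1711  0.2469] th -5.01 tilt 0.05 F [-0.2 -0.7 -2.3] open 0.032 q [-0.53  0.1   1.62 -0.    1.42 -0.44]
turn az, then tx ty tz: [-0.    0.07  2.2  -0.  ]
```

Emit:
{"op": "carry_out", "data": {
  "plan": [
    [0.07,0.4,0,0,0,0,0.2],
    [0,0.5,0,0,0,0,0.2],
    [0,0.5,0,0,0,0,0.2],
    [0,0.5,0,0,0,0,0.2],
    [0,0.3,0,0,0,0,0.2],
    [0,0,0,0,0,0,0.2]
  ]
}}

```text
time_s: 12.47
eef_pos: [0.6196, -0.1727, 0.2468]
ee_rot: [-2.313, -2.125, -0.0]
wrist_force: [-0.3, 0.4, -2.2]
opening: 0.0318
```

```bash
python3 go.py .6195 -.176 .19 -5; python3 - <<'E'
from h import *
s=snap("scene");crop(s,(230,180,380,330),5,"s10.png")
E
```

```text
t 12.47 pos [ 0.6196 -0.1727  0.2468] th -4.86 tilt 0.05 F [-0.3  0.4 -2.2] open 0.0318 q [-0.46  0.32  1.36  0.    1.46 -0.37]
turn az, then tx ty tz: [ 0.02 -0.08  0.01  1.42]
```

View pics/s10.png

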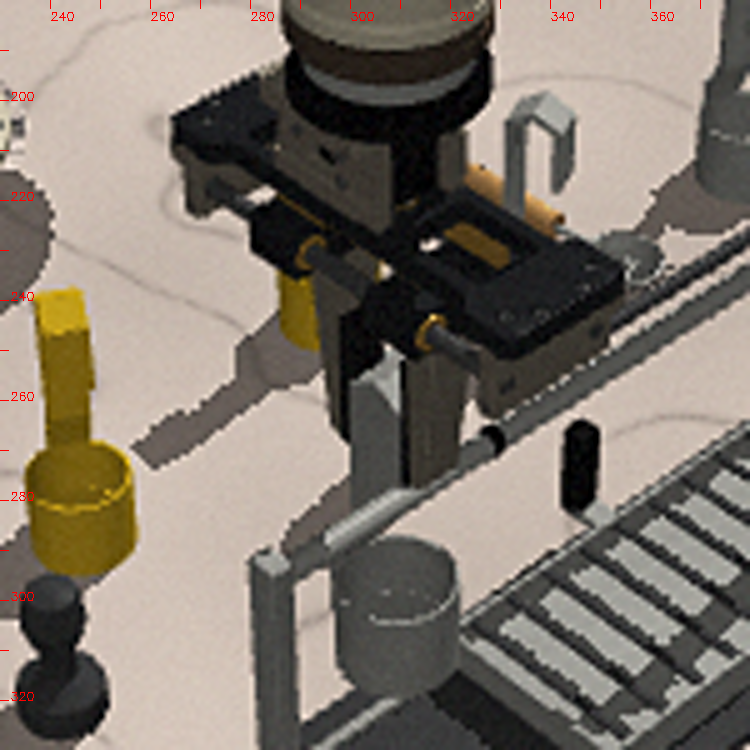

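Emit:
{"op": "carry_out", "data": {
  "plan": [
    [0,0,0.3,0,0,0,0.2],
    [0,0,0.3,0,0,0,0.2],
    [0,0,0.3,0,0,0,0.2],
    [0,0,0.2,0,0,0,0.2],
    [0,0,0.1,0,0,0,0.2],
    [0,0,0,0,0,0,0.2]
  ]
}}

```text
time_s: 13.02
eef_pos: [0.6173, -0.1729, 0.1976]
ee_rot: [-2.314, -2.12, 0.002]
wrist_force: [-0.5, 0.5, -1.9]
opening: 0.0319
```

```bash
python3 go.py .6195 -.176 .1876 -5; python3 - <<'E'
from h import *
s=snap("scene");crop(s,(230,180,380,330),5,"s11.png")
E
```

```text
t 13.02 pos [ 0.6173 -0.1729  0.1976] th -5.01 tilt 0.19 F [-0.5  0.5 -1.9] open 0.0319 q [-0.46  0.35  1.42 -0.    1.37 -0.37]
turn az, then tx ty tz: [-0.   -0.07  0.06  0.25]
```

View pics/s11.png

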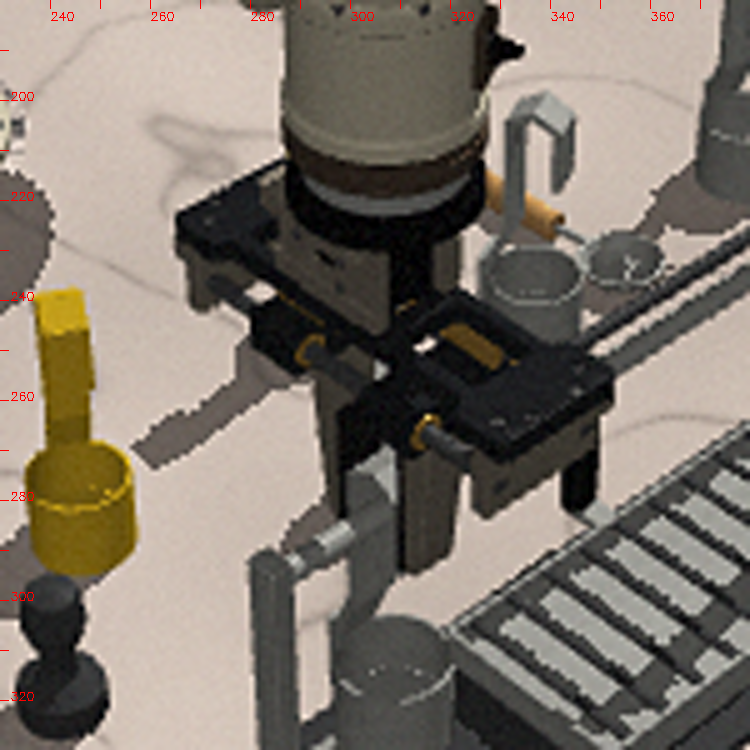

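Emit:
{"op": "carry_out", "data": {
  "plan": [
    [0,0.04,0.1,0,0,0,0.2],
    [0,0,0.08,0,0,0,0.2],
    [0,0,0.04,0,0,0,0.2],
    [0,0,0,0,0,0,0.2]
  ]
}}

```text
time_s: 13.4
eef_pos: [0.62, -0.1733, 0.1904]
ee_rot: [-2.316, -2.122, 0.0]
wrist_force: [-0.3, 0.4, -2.2]
opening: 0.0318
```

Emit:
{"op": "carry_out", "data": {
  "plan": [
    [0,0,0.05,0,0,0,0.2],
    [0,0,0.03,0,0,0,0.2],
    [0,0,0,0,0,0,0.2]
  ]
}}

```text
time_s: 13.65
eef_pos: [0.6202, -0.1735, 0.1881]
ee_rot: [2.316, 2.122, 0.0]
wrist_force: [-0.3, -1.1, 0.5]
opening: 0.0319
```

Emit:
{"op": "carry_out", "data": {
  "plan": [
    [0.2,0,-0.04,0,0,0,0.2],
    [0.3,0,0,0,0,0,0.2],
    [0.3,0,0,0,0,0,0.2],
    [0.3,0,0,0,0,0,0.2],
    [0.3,0,0,0,0,0,0.2],
    [0.3,0,0,0,0,0,0.2],
    [0.3,0,0,0,0,0,0.2],
    [0,0,0,0,0,0,0.2]
  ]
}}

```text
time_s: 14.32
eef_pos: [0.6272, -0.0907, 0.1892]
ee_rot: [-2.313, -2.125, -0.001]
wrist_force: [-0.8, -0.2, -0.9]
opening: 0.0318
```

```bash
python3 go.py .6436 .0974 .1895 -5; python3 - <<'E'
from h import *
s=snap("scene");crop(s,(230,180,380,330),5,"s12.png")
E
```

```text
t 14.32 pos [ 0.6272 -0.0907  0.1892] th -4.86 tilt 0.06 F [-0.8 -0.2 -0.9] open 0.0318 q [-0.33  0.34  1.46  0.    1.35 -0.25]
turn az, then tx ty tz: [ 0.02  4.72 -0.   -0.01]
```

View pics/s12.png

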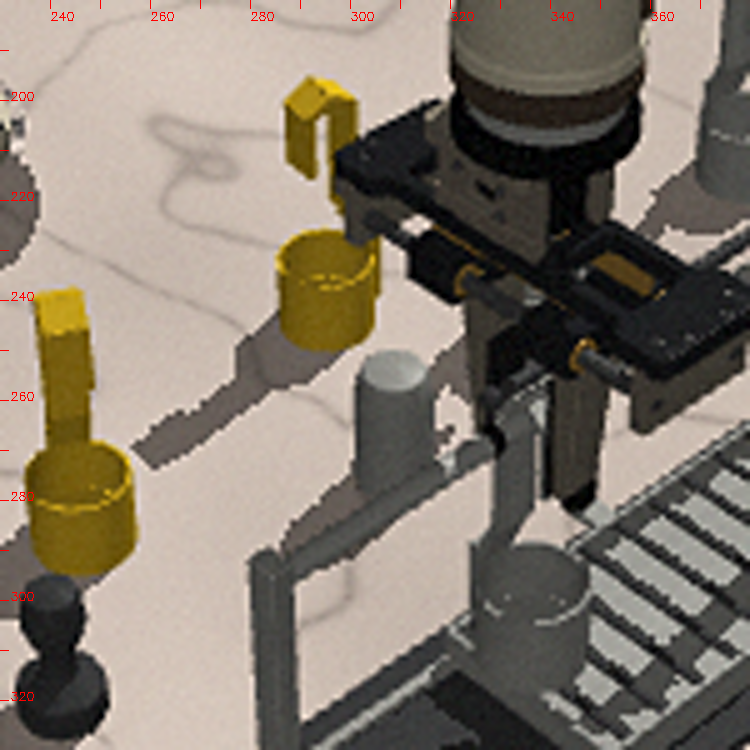

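Emit:
{"op": "carry_out", "data": {
  "plan": [
    [0.35,0,0,0,0,0,0.2],
    [0.35,0,0,0,0,0,0.2],
    [0.35,0,0,0,0,0,0.2],
    [0.35,0,0,0,0,0,0.2],
    [0.35,0,0,0,0,0,0.2],
    [0.35,0,0,0,0,0,0.2],
    [0.35,0,0,0,0,0,0.2],
    [0.2,0,0,0,0,0,0.2]
  ]
}}

```text
time_s: 15.03
eef_pos: [0.6364, 0.0142, 0.1892]
ee_rot: [-2.315, -2.124, -0.001]
wrist_force: [1.0, -0.2, -1.5]
opening: 0.0317
```

Emit:
{"op": "carry_out", "data": {
  "plan": [
    [0.35,0,0,0,0,0,0.2],
    [0.35,0,0,0,0,0,0.2],
    [0.35,0,0,0,0,0,0.2],
    [0.35,0,0,0,0,0,0.2],
    [0.25,0,0,0,0,0,0.2],
    [0.1,0,0,0,0,0,0.2],
    [0,0,0,0,0,0,0.2]
  ]
}}

```text
time_s: 15.62
eef_pos: [0.6424, 0.0828, 0.1891]
ee_rot: [-2.315, -2.124, 0.0]
wrist_force: [-0.7, 0.1, -0.5]
opening: 0.0318
```

```bash
python3 go.py .6436 .0974 .1885 -5; python3 - <<'E'
from h import *
s=snap("scene");crop(s,(290,130,450,300),4,"s13.png")
E
```

```text
t 15.62 pos [0.6424 0.0828 0.1891] th -4.93 tilt 0.0 F [-0.7  0.1 -0.5] open 0.0318 q [-0.06  0.37  1.42  0.    1.36  0.03]
turn az, then tx ty tz: [ 0.01  0.37 -0.    0.02]
```

View pics/s13.png

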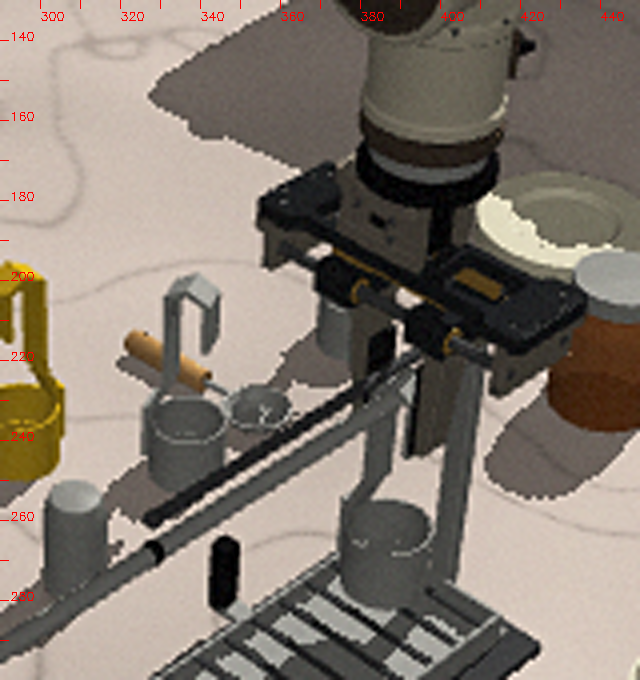

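Emit:
{"op": "carry_out", "data": {
  "plan": [
    [0.2,0,0,0,0,0,0.2],
    [0.1,0,0.02,0,0,0,0.2],
    [0,0,0.02,0,0,0,0.2],
    [0,0,0,0,0,0,0.2],
    [0,0,0,0,0,0,0.45],
    [0,0,0,0,0,0,0.5],
    [0,0,0,0,0,0,0.8],
    [0,0,0,0,0,0,0.9]
  ]
}}

```text
time_s: 16.33
eef_pos: [0.6436, 0.0933, 0.1877]
ee_rot: [2.316, 2.122, 0.0]
wrist_force: [0.1, -0.4, -0.6]
opening: 0.0565
```

Emit:
{"op": "carry_out", "data": {
  "plan": [
    [0,0,0,0,0,0,0.9],
    [0,0,0,0,0,0,0.9],
    [0,0,0,0,0,0,0.9],
    [0,0,0,0,0,0,0.9],
    [0,0,-0.3,0,0,0,0.9],
    [0,0,-0.8,0,0,0,0.9],
    [0,0,-0.9,0,0,0,0.9],
    [0,0,-0.6,0,0,0,0.9]
  ]
}}

```text
time_s: 17.0
eef_pos: [0.6442, 0.0936, 0.2961]
ee_rot: [2.314, 2.12, 0.005]
wrist_force: [0.1, -0.6, 1.5]
opening: 0.0825
```

```bash
python3 go.py .4394 .1414 .26 19; python3 - <<'E'
from h import *
s=snap("scene");crop(s,(290,110,450,300),4,"s14.png")
t=snap("top");crop(t,(180,170,440,330),3,"t14.png")
E
```

```text
t 17.0 pos [0.6442 0.0936 0.2961] th -5.0 tilt 0.23 F [ 0.1 -0.6  1.5] open 0.0825 q [-0.04  0.32  1.27  0.    1.55  0.05]
turn az, then tx ty tz: [-4.    2.8  -4.45  0.9 ]
```

View pics/s14.png

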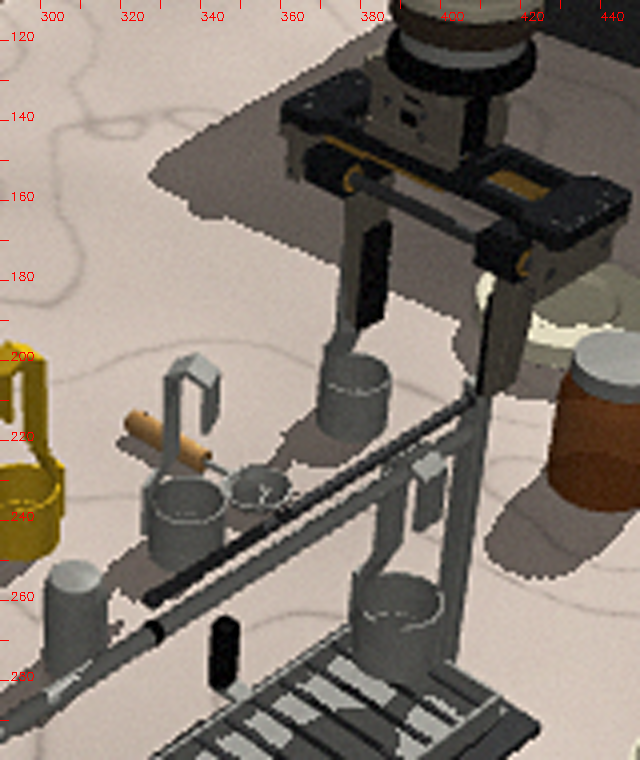

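View pics/t14.png

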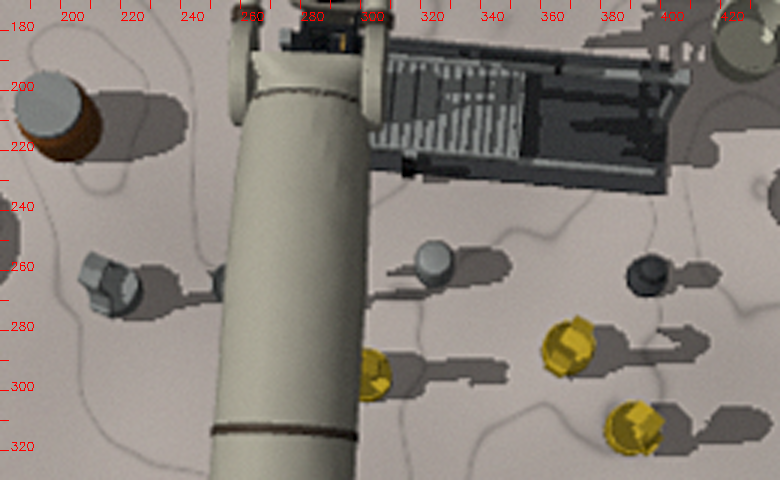

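Emit:
{"op": "carry_out", "data": {
  "plan": [
    [0,0,0,0,0,-1,0.9],
    [0,0,0,0,0,-1,0.9],
    [0,0,0,0,0,-1,0.9],
    [0,0,0,0,0,-1,0.9],
    [0.45,-0.7,0,0,0,0,0.9],
    [0.45,-0.7,0,0,0,0,0.9],
    [0.45,-0.7,0,0,0,0,0.9],
    [0.45,-0.7,0,0,0,0,0.9]
  ]
}}

```text
time_s: 17.77
eef_pos: [0.5124, 0.1254, 0.2909]
ee_rot: [-1.824, -2.556, 0.001]
wrist_force: [-0.1, 0.0, -0.1]
opening: 0.0827
```

```bash
python3 go.py .4394 .1414 .26 19; python3 - <<'E'
from h import *
s=snap("scene");crop(s,(330,194,358,224),16,"k4.png");crop(s,(260,110,460,300),4,"s15.png")
E
```

```text
t 17.77 pos [0.5124 0.1254 0.2909] th 18.98 tilt 0.07 F [-0.1  0.  -0.1] open 0.0827 q [ 0.01 -0.    1.64  0.    1.51 -0.32]
turn az, then tx ty tz: [-0.    0.97 -1.59  0.77]
```

View pics/s15.png

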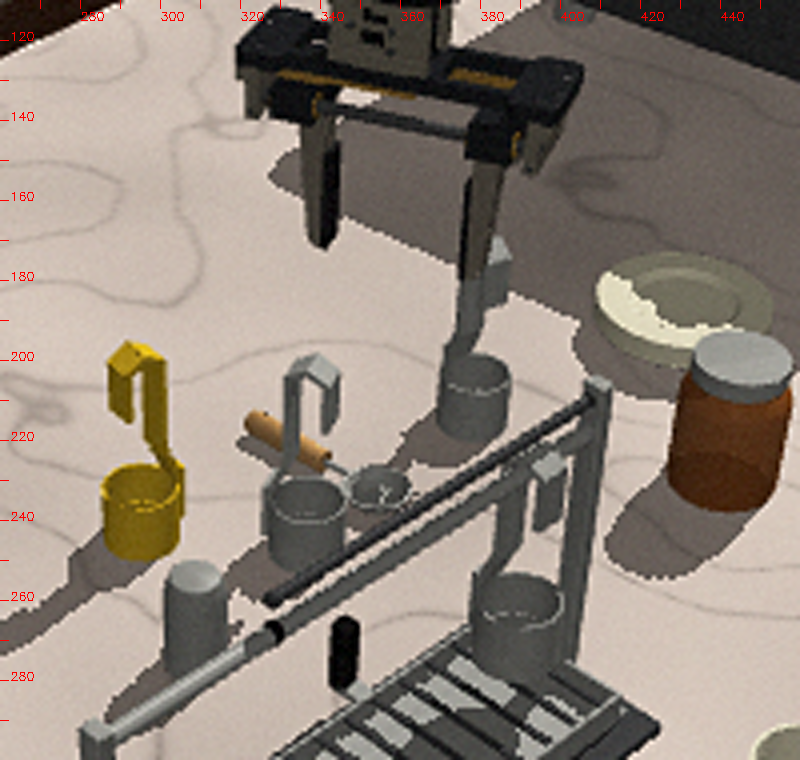

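View pics/k4.png

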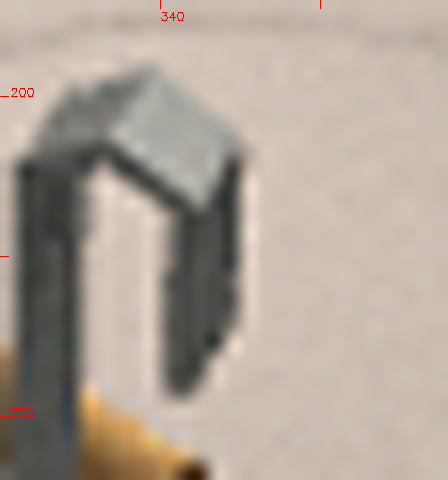

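Emit:
{"op": "carry_out", "data": {
  "plan": [
    [0.48,-0.79,0,0,0,0,0.8],
    [0.48,-0.79,0,0,0,0,0.8],
    [0,0,0.8,0,0,0,0.8],
    [0,0,0.8,0,0,0,0.8],
    [0,0,0.8,0,0,0,0.8],
    [0,0,0.8,0,0,0,0.8],
    [0,0,0.5,0,0,0,0.8],
    [0,0,0.3,0,0,0,0.8]
  ]
}}

```text
time_s: 18.48
eef_pos: [0.4397, 0.1408, 0.1284]
ee_rot: [-1.822, -2.554, 0.005]
wrist_force: [-0.5, 0.7, -0.0]
opening: 0.0734
```

```bash
python3 go.py .4394 .1414 .129 19; python3 - <<'E'
from h import *
s=snap("scene");crop(s,(290,130,410,260),6,"s16.png")
E
```

```text
t 18.48 pos [0.4397 0.1408 0.1284] th 19.0 tilt 0.3 F [-0.5  0.7 -0. ] open 0.0734 q [ 0.05 -0.03  2.   -0.    1.18 -0.28]
turn az, then tx ty tz: [-0.    0.02 -0.   -0.02]
```

View pics/s16.png

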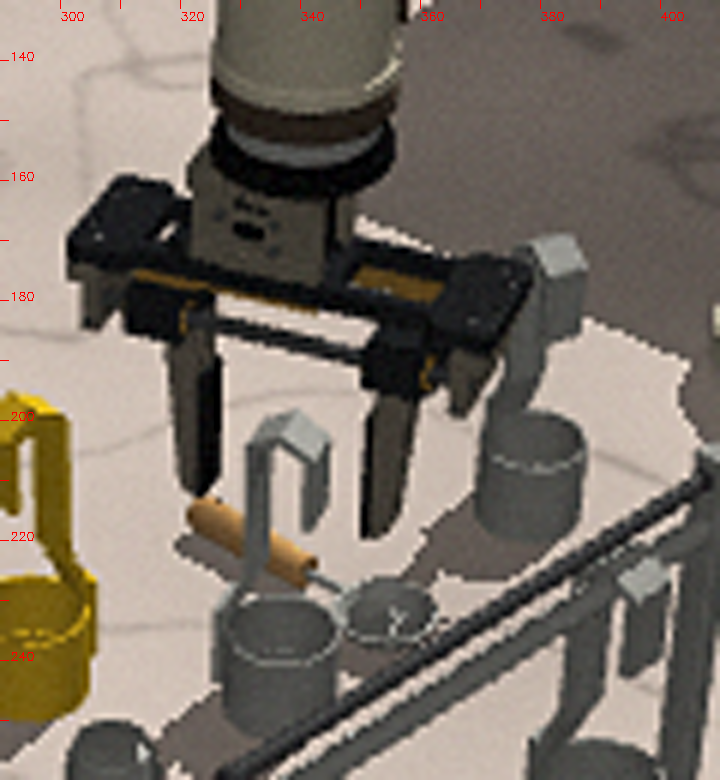

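Hook B sits centred between the fingers, as with C. Close.

Emit:
{"op": "carry_out", "data": {
  "plan": [
    [0,0,0,0,0,0,0.2],
    [0,0,0,0,0,0,0.2],
    [0,0,0,0,0,0,0.2],
    [0,0,0,0,0,0,0.2],
    [0,0,0,0,0,0,0.2],
    [0,0,0,0,0,0,0.2],
    [0,0,0,0,0,0,0.2],
    [0,0,0,0,0,0,0.2]
  ],
  "grip_force": 25
}}

```text
time_s: 19.2
eef_pos: [0.4421, 0.141, 0.1319]
ee_rot: [1.824, 2.557, 0.0]
wrist_force: [-1.1, 0.3, 1.6]
opening: 0.0318
```

Emit:
{"op": "carry_out", "data": {
  "plan": [
    [0,0,-0.2,0,0,0,0.2],
    [0,0,-0.4,0,0,0,0.2],
    [0,0,-0.6,0,0,0,0.2],
    [0,0,-0.6,0,0,0,0.2],
    [0,0,-0.6,0,0,0,0.2],
    [0,0,-0.4,0,0,0,0.2],
    [0,0,-0.2,0,0,0,0.2],
    [0,0,0,0,0,0,0.2]
  ],
  "grip_force": 30
}}

```text
time_s: 19.87
eef_pos: [0.4429, 0.141, 0.2538]
ee_rot: [1.823, 2.555, 0.004]
wrist_force: [-0.6, 1.2, -2.3]
opening: 0.0316
```

```bash
python3 go.py .53 -.168 .247 -5
```

```text
t 19.87 pos [0.4429 0.141  0.2538] th 19.0 tilt 0.22 F [-0.6  1.2 -2.3] open 0.0316 q [ 0.05 -0.16  1.86  0.    1.44 -0.28]
turn az, then tx ty tz: [ 4.   -7.51  2.84  0.17]
```

Emit:
{"op": "carry_out", "data": {
  "plan": [
    [0,0,0,0,0,0.9,0.2],
    [0,0,0,0,0,1,0.2],
    [0,0,0,0,0,1,0.2],
    [0,0,0,0,0,0.9,0.2],
    [-0.4,0.15,0.1,0,0,0.2,0.2],
    [-0.7,0.26,0.05,0,0,0,0.2],
    [-0.7,0.26,0,0,0,0,0.2],
    [-0.7,0.26,0,0,0,0,0.2]
  ]
}}

```text
time_s: 20.53
eef_pos: [0.4696, 0.0374, 0.2436]
ee_rot: [-2.313, -2.122, 0.003]
wrist_force: [0.2, 0.1, -1.4]
opening: 0.0319
```

Emit:
{"op": "carry_out", "data": {
  "plan": [
    [-0.7,0.26,0,0,0,0,0.2],
    [-0.7,0.26,0,0,0,0,0.2],
    [-0.7,0.26,0,0,0,0,0.2],
    [-0.7,0.26,0,0,0,0,0.2],
    [-0.7,0.26,0,0,0,0,0.2],
    [-0.7,0.26,0,0,0,0,0.2],
    [-0.5,0.2,0,0,0,0,0.2],
    [-0.2,0.1,0,0,0,0,0.2]
  ]
}}

```text
time_s: 21.2
eef_pos: [0.527, -0.1659, 0.2436]
ee_rot: [-2.317, -2.118, 0.002]
wrist_force: [-0.3, 0.9, -2.4]
opening: 0.0318
```

```bash
python3 go.py .6198 -.1745 .247 -5; python3 - <<'E'
from h import *
s=snap("scene");crop(s,(220,130,440,330),3,"s17.png");p=readout.get_state()["eef_pos"]
z0=p[2]+.0151-.147
for z in(z0+.045,z0,z0+.16):
    print(((proj(s,[p[0],p[1],z])[0]-[220,130])*3).round())
E
```

```text
t 21.2 pos [ 0.527  -0.1659  0.2436] th -5.16 tilt 0.16 F [-0.3  0.9 -2.4] open 0.0318 q [-0.52  0.09  1.64 -0.    1.42 -0.43]
turn az, then tx ty tz: [-0.03 -0.01  2.33 -0.09]
[178. 439.]
[180. 483.]
[171. 316.]
```

View pics/s17.png

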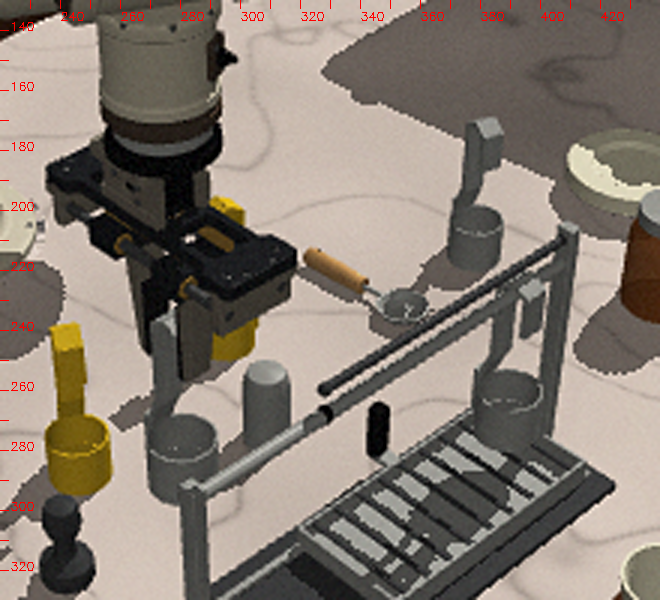

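Matches the prediction (rim centre near 181,440). Insert.

Emit:
{"op": "carry_out", "data": {
  "plan": [
    [0,0.4,-0.09,0,0,0,0.2],
    [0,0.5,0,0,0,0,0.2],
    [0,0.5,0,0,0,0,0.2],
    [0,0.5,0,0,0,0,0.2],
    [0,0.3,0,0,0,0,0.2],
    [0,0.13,0,0,0,0,0.2],
    [0,0,0,0,0,0,0.2]
  ]
}}

```text
time_s: 21.83
eef_pos: [0.6205, -0.1703, 0.2481]
ee_rot: [-2.313, -2.123, 0.001]
wrist_force: [0.1, 0.1, -1.5]
opening: 0.0319
```

```bash
python3 go.py .6198 -.1745 .19 -5; python3 - <<'E'
from h import *
s=snap("scene");crop(s,(230,180,380,330),5,"s18.png")
E
```

```text
t 21.83 pos [ 0.6205 -0.1703  0.2481] th -4.92 tilt 0.12 F [ 0.1  0.1 -1.5] open 0.0319 q [-0.46  0.32  1.36  0.    1.46 -0.37]
turn az, then tx ty tz: [ 0.01 -0.11 -0.01  1.45]
```

View pics/s18.png

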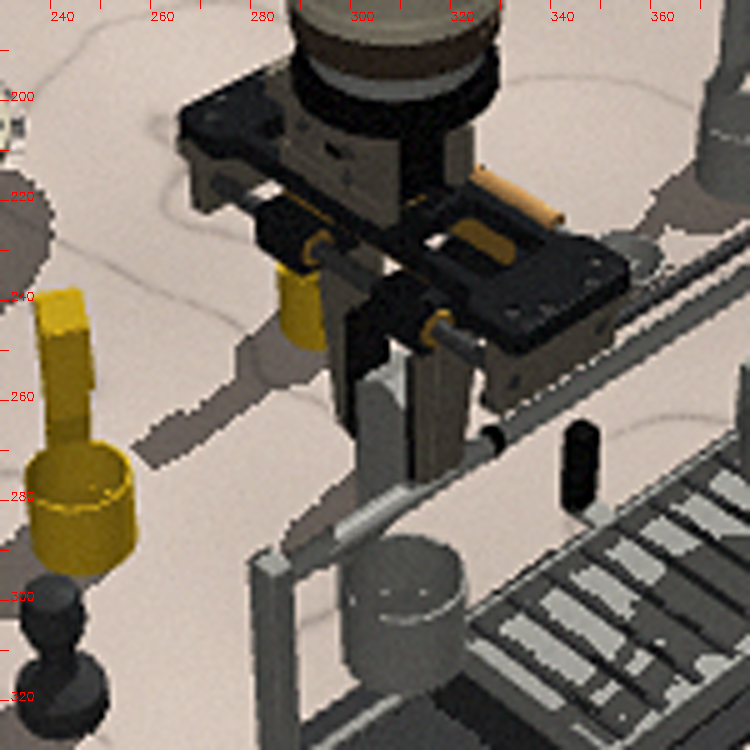

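Same as before; lower (the seat is near TCP z 0.189–0.190).

Emit:
{"op": "carry_out", "data": {
  "plan": [
    [0,0,0.3,0,0,0,0.2],
    [0,0,0.3,0,0,0,0.2],
    [0,0,0.3,0,0,0,0.2],
    [0,0,0.25,0,0,0,0.2],
    [0,0,0.15,0,0,0,0.2],
    [0,0,0.08,0,0,0,0.2],
    [0,0,0.0,0,0,0,0.2]
  ]
}}

```text
time_s: 22.47
eef_pos: [0.6198, -0.1715, 0.1928]
ee_rot: [-2.315, -2.121, 0.001]
wrist_force: [0.0, -0.6, -0.9]
opening: 0.0315
```

Emit:
{"op": "carry_out", "data": {
  "plan": [
    [0,0,0.04,0,0,0,0.2],
    [0,0,0.03,0,0,0,0.2],
    [0,0,0,0,0,0,0.2]
  ]
}}

```text
time_s: 22.72
eef_pos: [0.6206, -0.1718, 0.1916]
ee_rot: [2.316, 2.122, 0.0]
wrist_force: [0.5, -0.8, -1.7]
opening: 0.0316
```

Emit:
{"op": "carry_out", "data": {
  "plan": [
    [0,0,0.03,0,0,0,0.2],
    [0,0,0.02,0,0,0,0.2],
    [0,0,0,0,0,0,0.2]
  ]
}}

```text
time_s: 22.97
eef_pos: [0.6208, -0.1719, 0.1906]
ee_rot: [2.315, 2.121, 0.001]
wrist_force: [-2.6, 0.3, 4.2]
opening: 0.032
```

Emit:
{"op": "carry_out", "data": {
  "plan": [
    [0.2,0,-0.05,0,0,0,0.2],
    [0.35,0,0,0,0,0,0.2],
    [0.35,0,0,0,0,0,0.2],
    [0.35,0,0,0,0,0,0.2],
    [0.35,0,0,0,0,0,0.2],
    [0.35,0,0,0,0,0,0.2],
    [0.35,0,0,0,0,0,0.2],
    [0.2,0,0,0,0,0,0.2]
  ]
}}

```text
time_s: 23.63
eef_pos: [0.6292, -0.0696, 0.1911]
ee_rot: [-2.314, -2.124, -0.0]
wrist_force: [-0.0, -0.4, -0.6]
opening: 0.0318
```

```bash
python3 go.py .6375 .0277 .1915 -5; python3 - <<'E'
from h import *
s=snap("scene");crop(s,(250,150,430,330),4,"s19.png")
E
```

```text
t 23.63 pos [ 0.6292 -0.0696  0.1911] th -4.91 tilt 0.03 F [-0.  -0.4 -0.6] open 0.0318 q [-0.3   0.33  1.46  0.    1.35 -0.22]
turn az, then tx ty tz: [ 0.01  2.44 -0.01 -0.01]
```

View pics/s19.png

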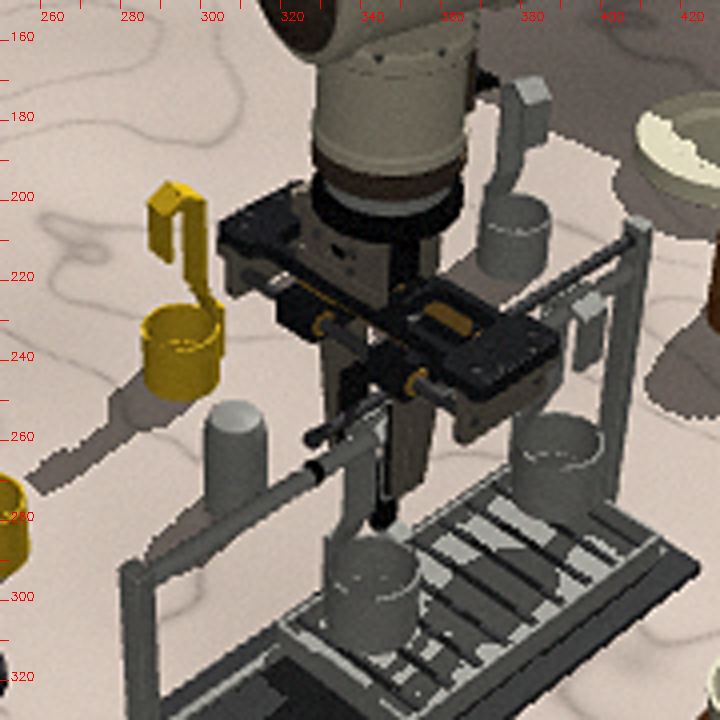

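Emit:
{"op": "carry_out", "data": {
  "plan": [
    [0.35,0,0,0,0,0,0.2],
    [0.4,0,0,0,0,0,0.2],
    [0.4,0,0,0,0,0,0.2],
    [0.4,0,0,0,0,0,0.2],
    [0.4,0,0,0,0,0,0.2],
    [0.3,0,0,0,0,0,0.2],
    [0.1,0,0.02,0,0,0,0.2],
    [0,0,0.02,0,0,0,0.2]
  ]
}}

```text
time_s: 24.35
eef_pos: [0.6374, 0.0231, 0.1903]
ee_rot: [-2.314, -2.123, -0.002]
wrist_force: [-3.6, 4.8, 5.7]
opening: 0.0317
```

Emit:
{"op": "carry_out", "data": {
  "plan": [
    [0,0,0,0,0,0,0.2],
    [0,0,0,0,0,0,0.45],
    [0,0,0,0,0,0,0.5],
    [0,0,0,0,0,0,0.7],
    [0,0,0,0,0,0,0.9],
    [0,0,0,0,0,0,0.9],
    [0,0,0,0,0,0,0.9],
    [0,0,0,0,0,0,0.9]
  ]
}}

```text
time_s: 25.02
eef_pos: [0.6374, 0.0214, 0.1896]
ee_rot: [2.317, 2.122, -0.0]
wrist_force: [0.2, 0.4, 0.3]
opening: 0.0765
```

Emit:
{"op": "carry_out", "data": {
  "plan": [
    [0,0,0,0,0,0,0.9],
    [0,0,-0.3,0,0,0,0.9],
    [0,0,-0.8,0,0,0,0.9],
    [0,0,-0.9,0,0,0,0.9],
    [0,0,-0.6,0,0,0,0.9],
    [0,-0.5,0,0,0,0,0.9],
    [0,-0.8,0,0,0,0,0.9],
    [0,-0.8,0,0,0,0,0.9]
  ]
}}

```text
time_s: 25.68
eef_pos: [0.5533, 0.0288, 0.2951]
ee_rot: [2.315, 2.121, 0.002]
wrist_force: [-0.2, -0.3, 0.3]
opening: 0.0824
```

```bash
python3 go.py .434 .3417 .26 -22; python3 - <<'E'
from h import *
s=snap("scene");crop(s,(260,110,460,300),4,"s20.png")
t=snap("top");crop(t,(180,170,440,330),3,"t20.png")
E
```

```text
t 25.68 pos [0.5533 0.0288 0.2951] th -5.01 tilt 0.12 F [-0.2 -0.3  0.3] open 0.0824 q [-0.17  0.06  1.56 -0.    1.51 -0.08]
turn az, then tx ty tz: [ 2.83  6.13 -5.7   0.88]
```

View pics/s20.png

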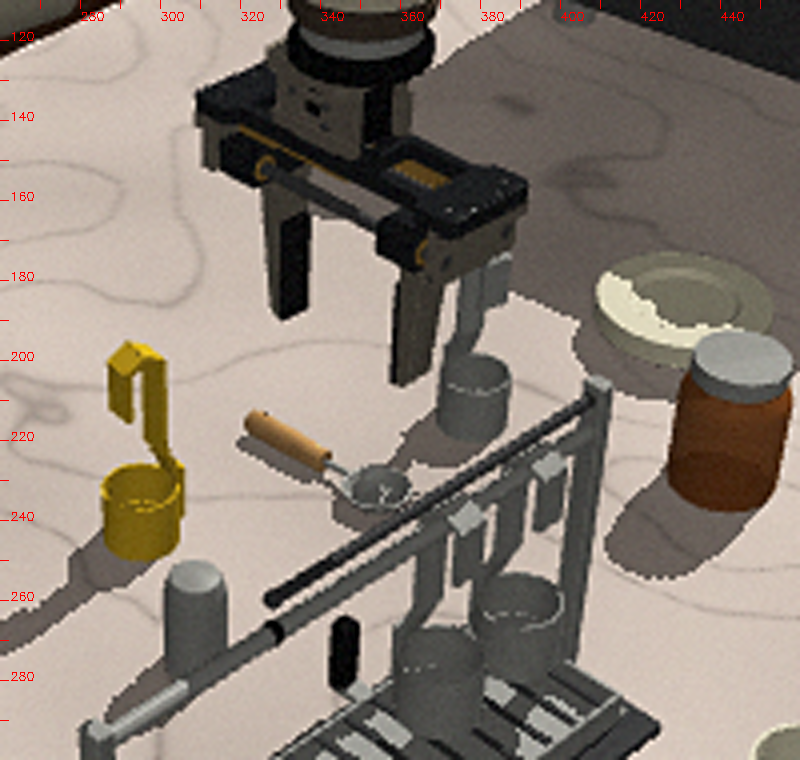

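View pics/t20.png

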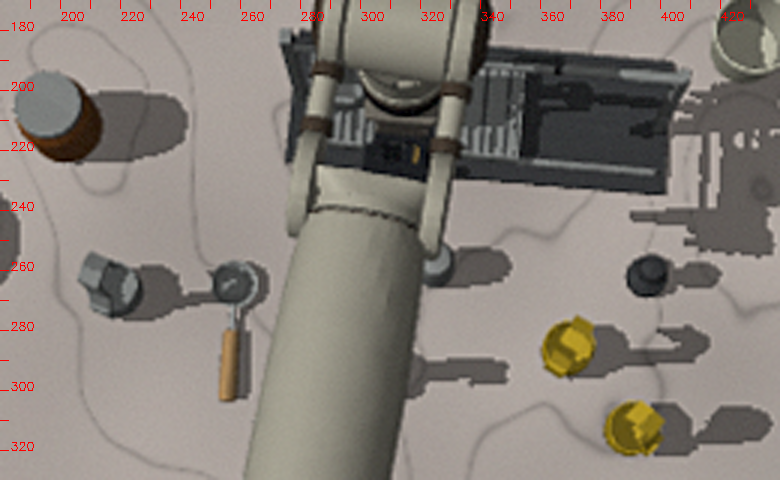

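Emit:
{"op": "carry_out", "data": {
  "plan": [
    [0,0,0,0,0,0.95,0.9],
    [0,0,0,0,0,0.94,0.9],
    [0,0,0,0,0,0.94,0.9],
    [0.6,-0.56,0,0,0,0,0.9],
    [0.6,-0.56,0,0,0,0,0.9],
    [0.6,-0.56,0,0,0,0,0.9],
    [0.6,-0.56,0,0,0,0,0.9],
    [0.6,-0.56,0,0,0,0,0.9]
  ]
}}

```text
time_s: 26.45
eef_pos: [0.495, 0.1835, 0.2948]
ee_rot: [2.604, 1.756, 0.003]
wrist_force: [0.3, 0.3, -0.1]
opening: 0.083
```

Emit:
{"op": "carry_out", "data": {
  "plan": [
    [0.6,-0.56,0,0,0,0,0.9],
    [0.6,-0.56,0,0,0,0,0.9],
    [0.6,-0.56,0,0,0,0,0.9],
    [0.5,-0.46,0,0,0,0,0.9],
    [0,0,0.5,0,0,0,0.9],
    [0,0,0,0,0,0,0.8]
  ]
}}

```text
time_s: 26.95
eef_pos: [0.4486, 0.3005, 0.2717]
ee_rot: [-2.601, -1.76, 0.005]
wrist_force: [-0.7, -0.2, 0.1]
opening: 0.078
```

```bash
python3 go.py .434 .3417 .129 -22; python3 - <<'E'
from h import *
s=snap("scene");crop(s,(310,90,450,240),5,"s21.png");crop(s,(368,162,396,192),16,"k5.png")
E
```

```text
t 26.95 pos [0.4486 0.3005 0.2717] th -21.83 tilt 0.19 F [-0.7 -0.2  0.1] open 0.078 q [ 0.37  0.04  1.63 -0.    1.47  0.75]
turn az, then tx ty tz: [ 0.03  0.82 -0.72  3.57]
```

View pics/s21.png

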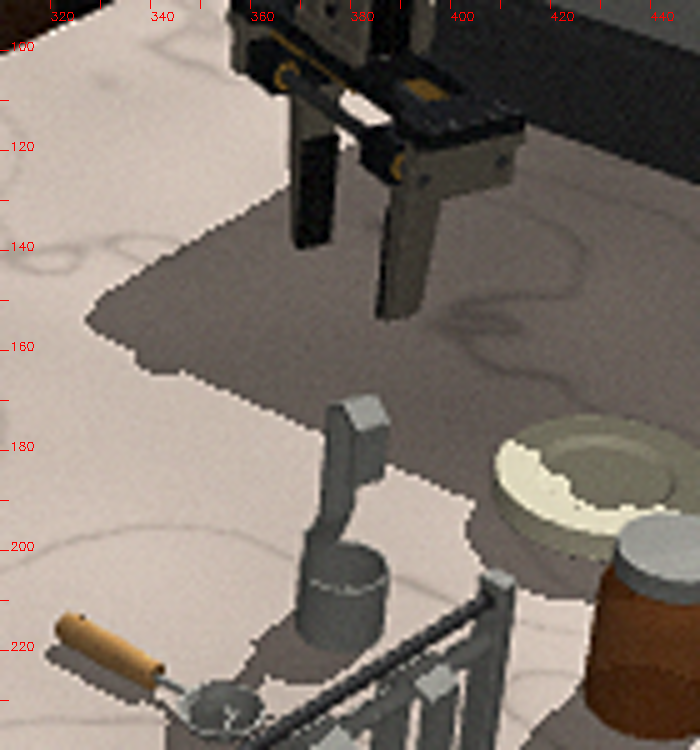

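View pics/k5.png

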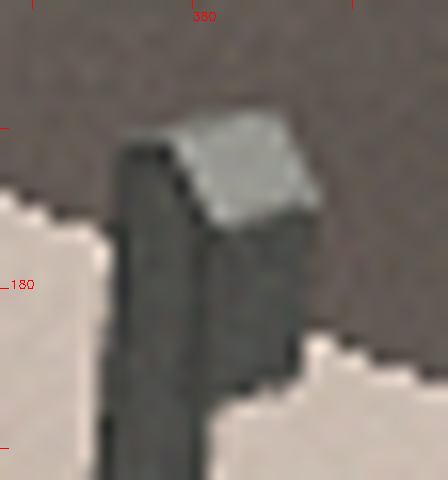

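Emit:
{"op": "carry_out", "data": {
  "plan": [
    [0.41,-0.36,0,0,0,0,0.8],
    [0.41,-0.36,0,0,0,0,0.8],
    [0,0,0.8,0,0,0,0.8],
    [0,0,0.8,0,0,0,0.8],
    [0,0,0.8,0,0,0,0.8],
    [0,0,0.7,0,0,0,0.8],
    [0,0,0.4,0,0,0,0.8],
    [0,0,0,0,0,0,0.8]
  ]
}}

```text
time_s: 27.67
eef_pos: [0.434, 0.3388, 0.1303]
ee_rot: [-2.605, -1.755, 0.011]
wrist_force: [-0.2, -0.2, -0.7]
opening: 0.0734
```

```bash
python3 go.py .434 .3417 .129 -22; python3 - <<'E'
from h import *
s=snap("scene");crop(s,(330,110,430,220),6,"s22.png")
E
```

```text
t 27.67 pos [0.434  0.3388 0.1303] th -22.08 tilt 0.4 F [-0.2 -0.2 -0.7] open 0.0734 q [ 0.44  0.19  1.75 -0.    1.2   0.83]
turn az, then tx ty tz: [-0.01  0.07 -0.03  0.03]
```

View pics/s22.png

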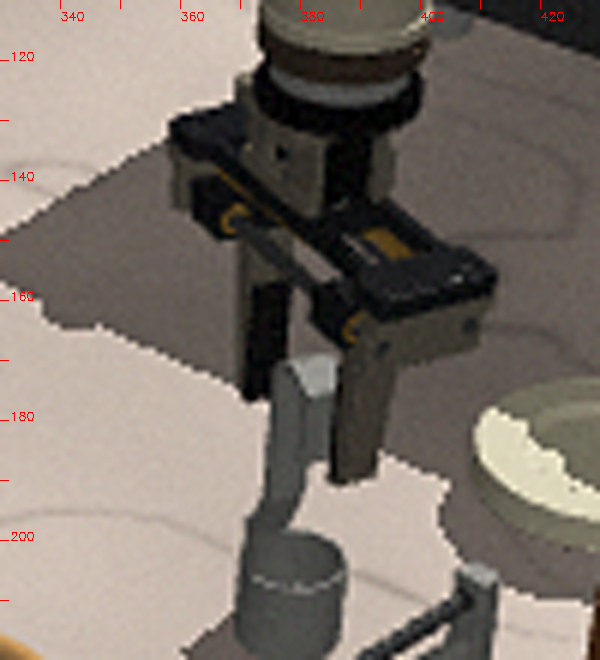

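Centred. Close with a 2.5 mm trim along tool x.

Emit:
{"op": "carry_out", "data": {
  "plan": [
    [0.06,-0.02,0.02,0,0,0,0.2],
    [0,0,0,0,0,0,0.2],
    [0,0,0,0,0,0,0.2],
    [0,0,0,0,0,0,0.2],
    [0,0,0,0,0,0,0.2],
    [0,0,0,0,0,0,0.2],
    [0,0,0,0,0,0,0.2],
    [0,0,0,0,0,0,0.2]
  ],
  "grip_force": 25
}}

```text
time_s: 28.38
eef_pos: [0.4356, 0.3433, 0.1331]
ee_rot: [-2.604, -1.757, -0.001]
wrist_force: [-0.4, 0.4, 1.7]
opening: 0.0318
```

Emit:
{"op": "carry_out", "data": {
  "plan": [
    [0,0,-0.2,0,0,0,0.2],
    [0,0,-0.4,0,0,0,0.2],
    [0,0,-0.6,0,0,0,0.2],
    [0,0,-0.6,0,0,0,0.2],
    [0,0,-0.6,0,0,0,0.2],
    [0,0,-0.4,0,0,0,0.2],
    [0,0,-0.2,0,0,0,0.2],
    [0,0,0,0,0,0,0.2]
  ],
  "grip_force": 30
}}

```text
time_s: 29.05
eef_pos: [0.4365, 0.3436, 0.2551]
ee_rot: [2.604, 1.757, 0.006]
wrist_force: [-0.2, -0.1, -1.2]
opening: 0.0316
```

```bash
python3 go.py .53 -.168 .249 -5
```

```text
t 29.05 pos [0.4365 0.3436 0.2551] th -21.99 tilt 0.23 F [-0.2 -0.1 -1.2] open 0.0316 q [ 0.45  0.09  1.62 -0.    1.43  0.83]
turn az, then tx ty tz: [ -2.83 -12.54   3.44   0.15]
```

Emit:
{"op": "carry_out", "data": {
  "plan": [
    [0,0,0,0,0,-0.95,0.2],
    [0,0,0,0,0,-0.94,0.2],
    [0,0,0,0,0,-0.94,0.2],
    [-0.4,0.1,0.1,0,0,0,0.2],
    [-0.7,0.19,0,0,0,0,0.2],
    [-0.8,0.22,0,0,0,0,0.2],
    [-0.8,0.22,0,0,0,0,0.2],
    [-0.8,0.22,0,0,0,0,0.2]
  ]
}}

```text
time_s: 29.72
eef_pos: [0.4601, 0.199, 0.2469]
ee_rot: [-2.314, -2.122, 0.004]
wrist_force: [-0.1, -0.8, -1.5]
opening: 0.0319
```

Emit:
{"op": "carry_out", "data": {
  "plan": [
    [-0.8,0.22,0,0,0,0,0.2],
    [-0.8,0.22,0,0,0,0,0.2],
    [-0.8,0.22,0,0,0,0,0.2],
    [-0.8,0.22,0,0,0,0,0.2],
    [-0.8,0.22,0,0,0,0,0.2],
    [-0.8,0.22,0,0,0,0,0.2],
    [-0.8,0.22,0,0,0,0,0.2],
    [-0.8,0.22,0,0,0,0,0.2]
  ]
}}

```text
time_s: 30.38
eef_pos: [0.508, -0.0621, 0.247]
ee_rot: [-2.315, -2.12, 0.002]
wrist_force: [0.5, 1.2, -0.8]
opening: 0.0318
```

Emit:
{"op": "carry_out", "data": {
  "plan": [
    [-0.8,0.22,0,0,0,0,0.2],
    [-0.7,0.2,0,0,0,0,0.2],
    [-0.5,0.15,0,0,0,0,0.2],
    [-0.3,0.1,0,0,0,0,0.2],
    [0,0,0,0,0,0,0.2]
  ]
}}

```text
time_s: 30.8
eef_pos: [0.5272, -0.1565, 0.2472]
ee_rot: [-2.318, -2.118, 0.002]
wrist_force: [-0.8, -0.4, -2.2]
opening: 0.0315
```

```bash
python3 go.py .6198 -.1745 .249 -5; python3 - <<'E'
from h import *
s=snap("scene");crop(s,(220,130,440,330),3,"s23.png");p=readout.get_state()["eef_pos"]
z0=p[2]+.0139-.147
for z in(z0+.045,z0,z0+.16):
    print(((proj(s,[p[0],p[1],z])[0]-[220,130])*3).round())
E
```

```text
t 30.8 pos [ 0.5272 -0.1565  0.2472] th -5.16 tilt 0.14 F [-0.8 -0.4 -2.2] open 0.0315 q [-0.51  0.08  1.64 -0.    1.42 -0.42]
turn az, then tx ty tz: [-0.03 -0.25  2.35 -0.05]
[188. 428.]
[190. 473.]
[182. 306.]
```

View pics/s23.png

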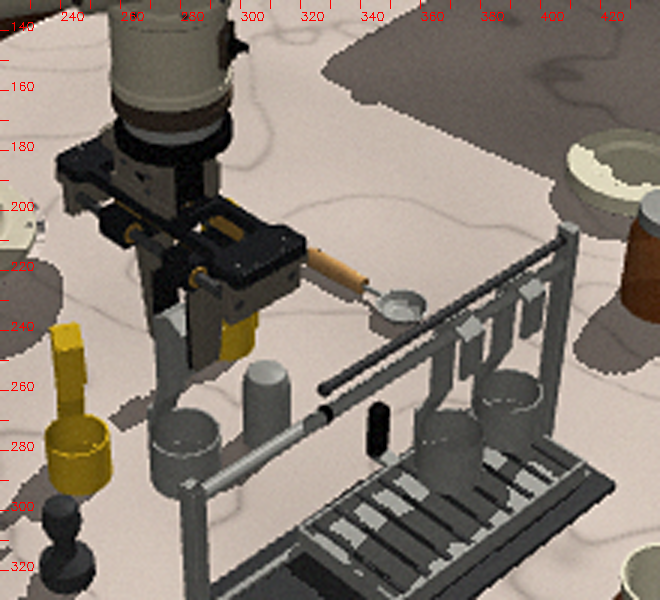

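Emit:
{"op": "carry_out", "data": {
  "plan": [
    [-0.15,0.4,-0.07,0,0,0,0.2],
    [-0.1,0.5,0,0,0,0,0.2],
    [0,0.5,0,0,0,0,0.2],
    [0,0.5,0,0,0,0,0.2],
    [0,0.3,0,0,0,0,0.2],
    [0,0.13,0,0,0,0,0.2],
    [0,0,0,0,0,0,0.2]
  ]
}}

```text
time_s: 31.43
eef_pos: [0.6199, -0.1711, 0.2509]
ee_rot: [-2.313, -2.124, 0.0]
wrist_force: [-0.3, 0.6, -2.2]
opening: 0.0317
```

```bash
python3 go.py .6198 -.1745 .193 -5; python3 - <<'E'
from h import *
s=snap("scene");crop(s,(230,180,380,330),5,"s24.png")
E
```

```text
t 31.43 pos [ 0.6199 -0.1711  0.2509] th -4.89 tilt 0.08 F [-0.3  0.6 -2.2] open 0.0317 q [-0.46  0.32  1.36  0.    1.47 -0.37]
turn az, then tx ty tz: [ 0.02 -0.08  0.    1.45]
```

View pics/s24.png

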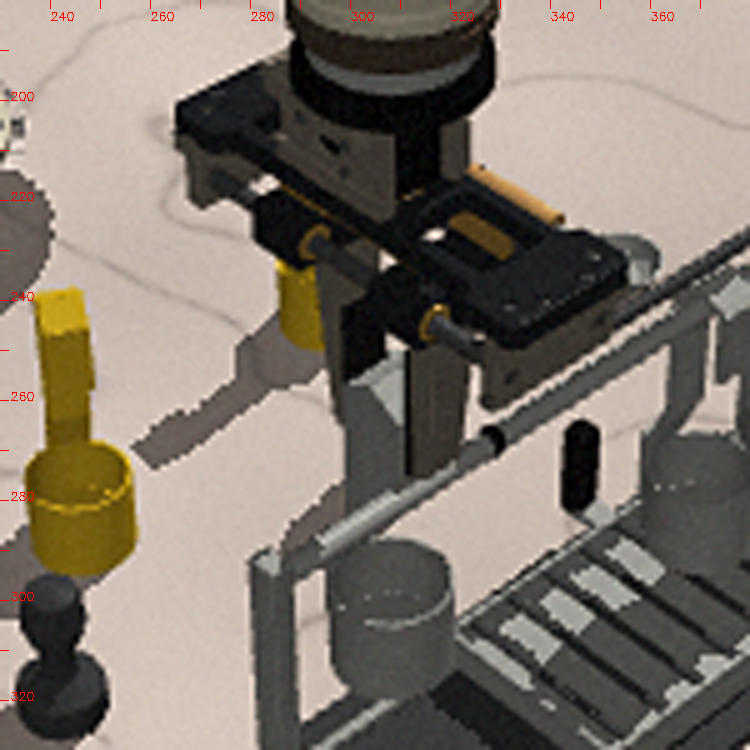

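Emit:
{"op": "carry_out", "data": {
  "plan": [
    [0,0,0.3,0,0,0,0.2],
    [0,0,0.3,0,0,0,0.2],
    [0,0,0.3,0,0,0,0.2],
    [0,0,0.25,0,0,0,0.2],
    [0,0,0.15,0,0,0,0.2],
    [0,0,0.08,0,0,0,0.2],
    [0,0,0.04,0,0,0,0.2],
    [0,0,0,0,0,0,0.2]
  ]
}}

```text
time_s: 32.15
eef_pos: [0.6196, -0.1729, 0.1946]
ee_rot: [-2.316, -2.122, 0.0]
wrist_force: [0.3, 0.0, -0.2]
opening: 0.0314
```

Emit:
{"op": "carry_out", "data": {
  "plan": [
    [0,0,0.03,0,0,0,0.2],
    [0,0,0,0,0,0,0.2]
  ]
}}

```text
time_s: 32.32
eef_pos: [0.6199, -0.1731, 0.1942]
ee_rot: [2.316, 2.121, 0.001]
wrist_force: [0.1, 0.5, -1.5]
opening: 0.0321
```

Emit:
{"op": "carry_out", "data": {
  "plan": [
    [0,0,0.03,0,0,0,0.2],
    [0,0,0.02,0,0,0,0.2],
    [0,0,0,0,0,0,0.2]
  ]
}}

```text
time_s: 32.57
eef_pos: [0.6196, -0.1728, 0.1915]
ee_rot: [-2.316, -2.122, 0.0]
wrist_force: [0.7, 0.2, -1.6]
opening: 0.032
```

Emit:
{"op": "carry_out", "data": {
  "plan": [
    [0,0,0.02,0,0,0,0.2],
    [0,0,0.02,0,0,0,0.2],
    [0,0,0,0,0,0,0.2]
  ]
}}

```text
time_s: 32.82
eef_pos: [0.6197, -0.1729, 0.1911]
ee_rot: [2.316, 2.122, 0.0]
wrist_force: [-3.0, 1.6, 4.6]
opening: 0.0318
```

Emit:
{"op": "carry_out", "data": {
  "plan": [
    [0.2,0,-0.05,0,0,0,0.2],
    [0.35,0,0,0,0,0,0.2],
    [0.4,0,0,0,0,0,0.2],
    [0.4,0,0,0,0,0,0.2],
    [0.4,0,0,0,0,0,0.2],
    [0.3,0,0,0,0,0,0.2],
    [0.1,0,0,0,0,0,0.2],
    [0,0,0,0,0,0,0.2]
  ]
}}

```text
time_s: 33.48
eef_pos: [0.6272, -0.0855, 0.192]
ee_rot: [-2.314, -2.125, 0.0]
wrist_force: [0.3, -0.3, -0.8]
opening: 0.0321
```

```bash
python3 go.py .6315 -.042 .1915 -5; python3 - <<'E'
from h import *
s=snap("scene");crop(s,(250,150,430,330),4,"s25.png")
E
```

```text
t 33.48 pos [ 0.6272 -0.0855  0.192 ] th -4.88 tilt 0.0 F [ 0.3 -0.3 -0.8] open 0.0321 q [-0.33  0.33  1.46  0.    1.35 -0.24]
turn az, then tx ty tz: [0.02 1.09 0.01 0.01]
```

View pics/s25.png

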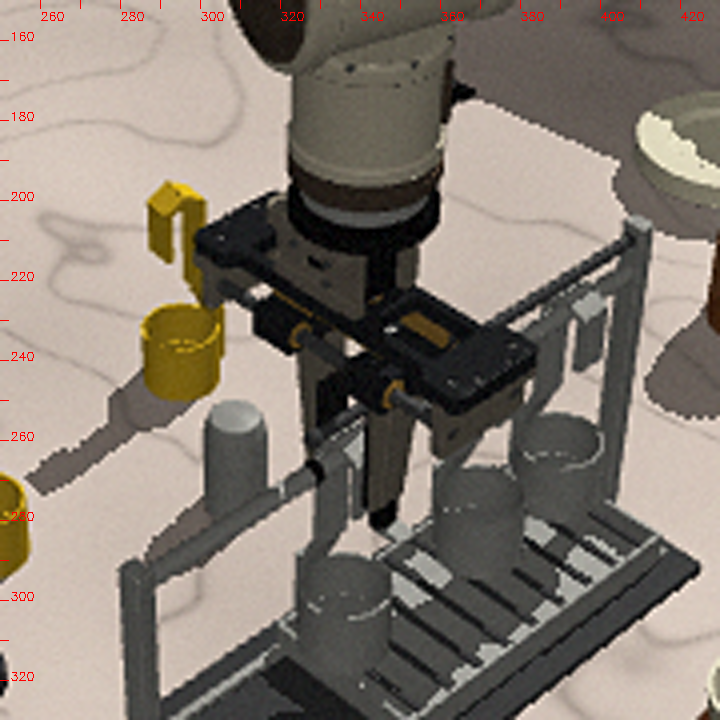

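Emit:
{"op": "carry_out", "data": {
  "plan": [
    [0.25,0,0,0,0,0,0.2],
    [0.35,0,0,0,0,0,0.2],
    [0.3,0,0,0,0,0,0.2],
    [0.2,0,0,0,0,0,0.2],
    [0.05,0,0,0,0,0,0.2],
    [0,0,0.02,0,0,0,0.2],
    [0,0,0.01,0,0,0,0.2],
    [0,0,0,0,0,0,0.2]
  ]
}}

```text
time_s: 34.2
eef_pos: [0.6311, -0.0414, 0.1911]
ee_rot: [-2.316, -2.122, -0.0]
wrist_force: [-1.1, 1.5, 0.2]
opening: 0.0318
```

Emit:
{"op": "carry_out", "data": {
  "plan": [
    [0,0,0,0,0,0,0.45],
    [0,0,0,0,0,0,0.5],
    [0,0,0,0,0,0,0.7],
    [0,0,0,0,0,0,0.9],
    [0,0,0,0,0,0,0.9],
    [0,0,0,0,0,0,0.9],
    [0,0,0,0,0,0,0.9],
    [0,0,0,0,0,0,0.9]
  ]
}}

```text
time_s: 34.87
eef_pos: [0.6311, -0.0414, 0.1908]
ee_rot: [2.316, 2.122, 0.0]
wrist_force: [0.9, 0.5, 0.3]
opening: 0.0821
```

Emit:
{"op": "carry_out", "data": {
  "plan": [
    [0,0,0,0,0,0,0.9],
    [0,0,-0.3,0,0,0,0.9],
    [0,0,-0.8,0,0,0,0.9],
    [0,0,-0.9,0,0,0,0.9],
    [0,0,-0.8,0,0,0,0.9],
    [0,-0.8,-0.5,0,0,0,0.9],
    [0,-0.9,0,0,0,0,0.9],
    [0,-0.9,0,0,0,0,0.9]
  ]
}}

```text
time_s: 35.53
eef_pos: [0.5274, -0.0325, 0.3256]
ee_rot: [2.313, 2.12, 0.004]
wrist_force: [0.5, -1.3, 0.3]
opening: 0.083
```

Emit:
{"op": "carry_out", "data": {
  "plan": [
    [-0.9,-0.3,0,0,0,0,0.9],
    [-0.9,-0.3,0,0,0,0,0.9],
    [-0.9,-0.3,0,0,0,0,0.9],
    [-0.9,0,0,0,0,0,0.9],
    [-0.9,0,0,0,0,0,0.9],
    [-0.9,0,0,0,0,0,0.9],
    [0,0,0,0,0,0,0.9],
    [0,0,0,0,0,0,0.9]
  ]
}}

```text
time_s: 36.2
eef_pos: [0.4724, -0.2456, 0.3234]
ee_rot: [2.319, 2.119, 0.0]
wrist_force: [0.1, 0.7, 0.2]
opening: 0.0829
```

```bash
python3 go.py; python3 - <<'E'
from h import *
s=snap("scene");crop(s,(180,160,440,360),3,"s26.png");cv2.imwrite("pics/s26f.png",s["image"][:,:,::-1])
t=snap("top");crop(t,(180,160,440,330),3,"t26.png")
E
```

```text
t 36.2 pos [ 0.4724 -0.2456  0.3234] th -5.18 tilt 0.02 F [0.1 0.7 0.2] open 0.0829 q [-0.71 -0.    1.57  0.    1.57 -0.62]
```

View pics/s26.png

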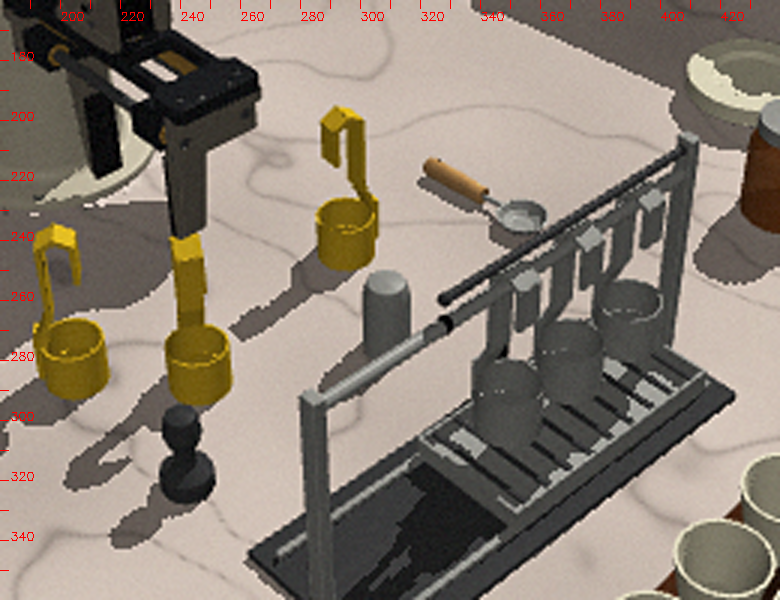

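View pics/t26.png

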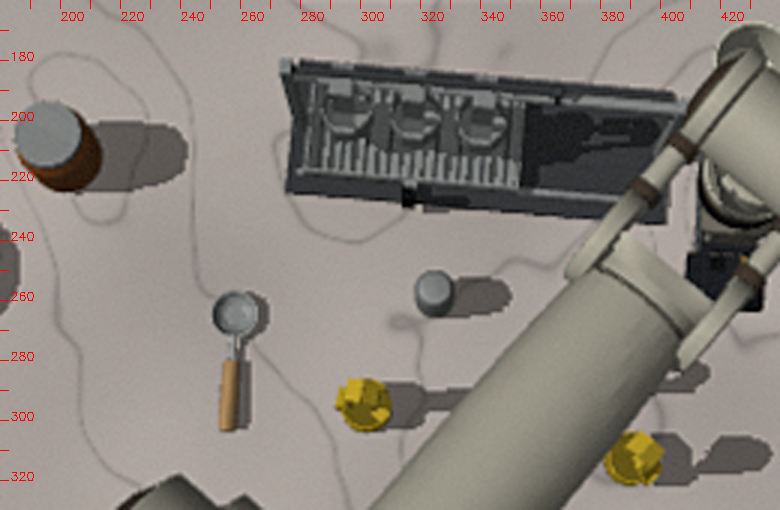

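View pics/s26f.png

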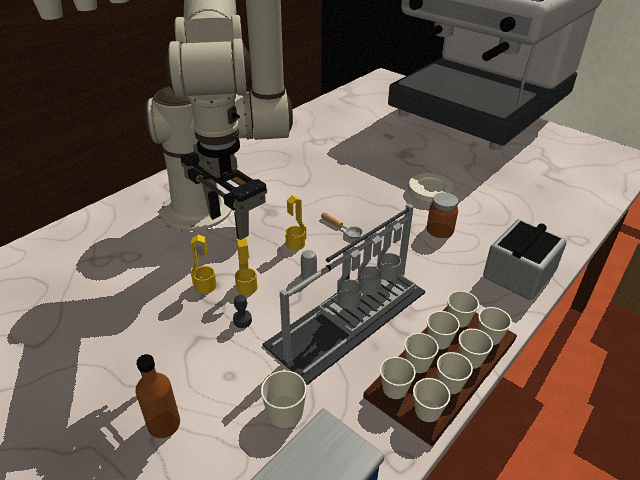

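Emit:
{"op": "carry_out", "data": {
  "plan": [
    [0,0,0,0,0,0,0.9],
    [0,0,0,0,0,0,0.9],
    [0,0,0,0,0,0,0.9],
    [0,0,0,0,0,0,0.9],
    [0,0,0,0,0,0,0.9],
    [0,0,0,0,0,0,0.9],
    [0,0,0,0,0,0,0.9],
    [0,0,0,0,0,0,0.9]
  ]
}}

```text
time_s: 36.97
eef_pos: [0.4728, -0.2443, 0.3228]
ee_rot: [-2.316, -2.122, -0.0]
wrist_force: [-0.7, 0.3, 0.2]
opening: 0.0828
```

```bash
python3 - <<'E'
from h import *
s=snap("scene");a=cv2.imread("pics/s26f.png")[:,:,::-1].astype(int)
d=np.abs(a-s["image"]).max(2)[200:380,300:430];print("mean diff",d.mean(),"n>40",(d>40).sum())
crop(s,(320,190,440,310),6,"s27.png")
o=np.array([.631,-.047]);y=np.array([.0872,.9962])
for p in((526,282),(588,242),(652,200)): q=onz(s,180+p[0]/3,160+p[1]/3,.215);print("hook own y",(q[:2]-o)@y,(q[:2]-o)@[.9962,-.0872])
E
```

```text
mean diff 3.8187179487179486 n>40 0
hook own y -0.0022165822830447217 0.015067789451444356
hook own y 0.06433441664821295 0.015058194461133524
hook own y 0.13818000223483462 0.01447165606659304
```

View pics/s27.png

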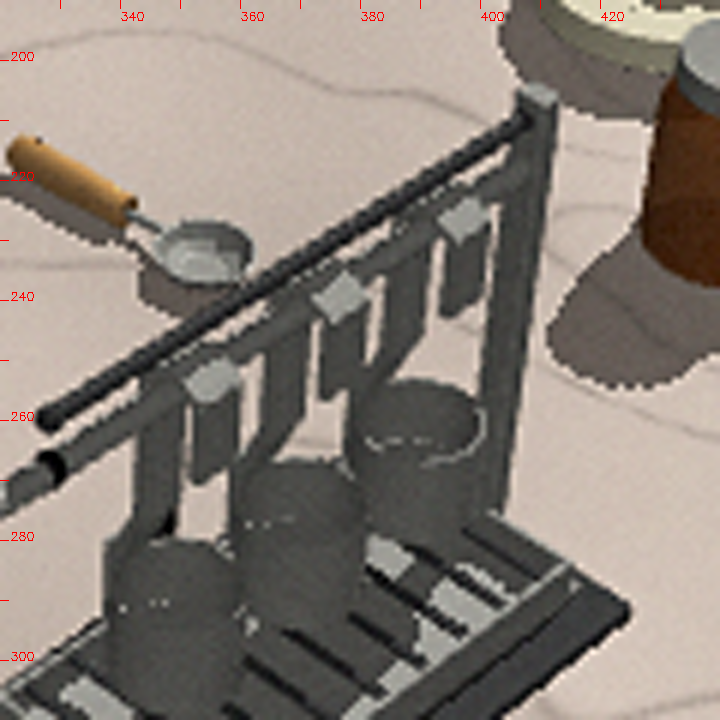

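All three hang still, past the mark at own y of about 0, 64 and 138 mm (mark at −72). The tray is home. Handing in.

```bash
python3 -c "
from bench import manip
print(manip.finish_job())"
```

```text
the job is handed in; nothing more can be done
None
```

The job is done and handed in: the tray is home, and all three steel dippers on the counter hang on the parking part of the rail. There were only three steel ones. I left the yellow look-alikes alone.

- **Tray:** I pushed it to its stop first. A second push met a firm 13 N, against about 2 N of sliding resistance. It travelled about 126 mm rather than 140, because it started roughly 14 mm off its other stop. Its edge measured 182–185 mm along the stand, and I expected about 185 at the stop, going by the stand's dimensions. The last picture still shows it home.
- **Dippers:** I hooked each one on at the open end, lowered it until it touched the rail, and slid it in under the guard bar. The hooks rest at about −2, 64 and 138 mm along the stand, all past the mark at −72 mm.
- **At rest:** Two pictures about 0.8 s apart showed no movement on the rail, and the gripper was well clear.
- **Other things on the counter:** None looked moved in the last pictures. I checked this by eye only, and the arm hid parts of the top view.
- **Disagreement:** The two cameras differed by 2–4 mm on the hook positions. I went with the scene camera, because it matched the gripper's known position.

I saw no dipper knocked aside and no slackening of the grip. The last reading before hand-in was 37 s of the 210 s allowed.

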